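# Roll the vial onto the code reader's line and take a reading

## Robot

A 7-joint arm with a two-finger parallel gripper is mounted at the origin on the work surface. World frame = base frame: x ahead of the robot, y to its left, z up, the work surface at z = 0. Lengths are in m, angles in rad, forces in N, time in s.
With the tool pointing down it reaches from about 0.4 to 0.85 m from the base axis. Payload 10.4 kg.
Tool frame: the origin (TCP) lies between the finger pads; the fingertips stand 19 mm ahead of it and the grasp point (between the pads) is the TCP; x points along the fingers, y is the direction in which the jaws open and shut, and the axes are right-handed (so a half turn about x gives the same grasp; the last joint's range is limited). The gripper opens to 87 mm and grips with 3 to 60 N. Pads are 19 mm wide; open, the fingers measure 117 mm over their backs; the gripper's body (75 mm by 190 mm) begins 51 mm behind the grasp point.
Start: joints at [1.1, 0.332, -0.065, 1.46, 0.022, 1.35, -0.088], TCP at [0.271, -0.563, 0.206] pointing down, gripper open.
Joint ranges: [-2.6, 2.6], [-0.5, 2.12], [-1.47, 1.34], [0.16, 2.42], [-1.27, 4.41], [0.06, 2.06], [-2.6, 2.6]. Speed limits (rad/s): [2.22, 2.22, 2.79, 2.79, 3.14, 3.14, 3.14].

## Interface

Orientations are given as a unit quaternion [x, y, z, w].
In Python, from bench import r gives the robot as it stands.
- The arm moves only by the tool drive_tool, never from a script. Its argument "motion" is a list of rows, each a list of 4 numbers: the shift along the tool's x, y, z in cm, then the turn about the tool's x in units of 5 degrees (1.0 is 5 degrees). In form: [[tx, ty, tz, twist], ...]. A call has 1 to 20 rows; each row is the pose to reach, as a shift and turn from the pose commanded when the call began, along the tool's axes at that moment; what a row does not reach only later rows make up. A row lasts 1/12 s, in which the tool goes at most 41.7 mm and 7.16 degrees, less where a joint would pass 70% of its speed; a pose out of reach is approached as far as the arm can. A call with a gripper value outside its range is refused whole. "grip" is the closure in counts, from 0 (fully open) to 255 (shut), set as the call begins (left out, the last holds). The fingers move at their own pace and stop on an object; "force" is the grip in N (left out, the last holds). Time passes only in rows, so rows that repeat a pose let the fingers close. It gives the time, the measured TCP pose, the force and the opening at its end, in the units of the state.
- r.read_state(): the state, without advancing time (a new reading comes with each control period).
- r.camera(name): name is "side" or "top"; returns the picture (400x640x3 uint8, red, green, blue); there is no depth.
- r.calibration(name): a dict with "fx", "fy", "cx", "cy" (pixels), "dist" ([k1, k2, p1, p2, k3] as OpenCV has them; the pictures are not rectified), "xyz" and "orientation" of the camera in the world. Camera axes: x right, y up, looking along -z (the intrinsics and any distortion apply to the point x, -y, -z); pixel columns grow to the right and rows downward; lengths in m; the calibration is good to about 2 mm. A picture is of the moment at which its call begins. calibration takes no time and is no camera call.
- r.close_job(): hands the job in, once; it reports no verdict.
The state is a dict: "time": time; "joint_positions": joint angles; "joint_vel": joint speeds; "joint_torque": joint torques, N m; "ee_pos": TCP position; "eef_rot": TCP orientation; "ft_force": force on the tool from outside, world axes, zero at the start; "torque": the same for the moment, N m; "width": finger opening in m.
Only numpy, scipy, OpenCV 4.12 (cv2) and the standard library are available. Lean on these libraries where they do the work, as an engineer would, in place of code of your own. Each camera call takes 0.05 s, during which the arm holds its last target.

## Task

A crimp-capped glass vial lies on the rubber mat of the code reading station. With the fingertips, gently roll it (do not grip, lift or slide it) onto the white line, until it lies along the line, centred over it and between the two end ticks; then press the read key right down and let it go. Leave everything else where it is.

Things in the scene. Friction and masses are not known exactly. Their poses are not given: they have to be found in the camera images.
- vial: Vial to roll: smooth glass, 23 mm diameter, 76 mm long, 32 g, lying 70 to 110 mm left or right of the line, up to 6 degrees askew. Origin on its axis, middle of the 57 mm barrel, 11.5 mm above the mat. x along it: bottom at -28.5 mm, end of the 21 mm wide cap at +47 mm; y, z turn as it rolls. Pushed slowly at half height it rolls and stops with the push; a fingertip wedged high on its side can jam it.
- line (a point): Middle of the white line on the station's dark rubber mat, at the mat's surface, 10 mm above the table. x runs along the line away from the robot, y across it to the robot's left, z up. The line is 4 mm wide, 170 mm long, with a 30 mm cross tick at each end. The mat is 290 mm across (y), flush in the base.
- station: The fixed station: white base plate, 10 mm high, origin under the middle of the line, x along the line; the plate reaches from x = -145 to +205 mm, y = +-155 mm. At x = +178 mm a column carries the grey reader head, 60 mm wide, 155 to 245 mm above the table, from x = +130 mm on.
- key_top (a point): Centre of the top of the read key: a round black push key, 28 mm in diameter, in a grey ring (44 mm wide, 12 mm high) on the base, in line with the white line at its end nearest the robot, 114 mm from the line's middle. The top is 21 mm above the base while the key is up. z points up.
- key (a joint): Read key: 0 m when up, 0.005 m when right down, where it meets a hard stop. A spring brings it up again; right down takes about 4 N.
- short_vial: Bystander: a shorter vial of the same kind standing upright on the mat, on the side of the line away from the lying vial, 70 to 110 mm from the line, 23 mm in diameter and 47 mm high. Origin at the middle of its underside.
- marker: Bystander: a marker pen lying on the table to the right of the station, 12 mm thick, 127 mm long, along its x axis. Origin under its middle.
- blood_tube: Bystander: a blood tube with a purple cap lying on the table to the left of the station, 16 mm thick at the cap, 77 mm long, along its x axis. Origin under its middle.
- rack_left: Bystander: white foam rack 190 x 110 mm full of upright purple-capped tubes, 84 mm high in all, on the left of the table. Origin at the middle of its underside.
- rack_right: Bystander: white foam rack 190 x 110 mm full of upright red-capped tubes, 84 mm high in all, on the right of the table. Origin at the middle of its underside.
- pen_cup: Bystander: grey pen cup, 72 mm in diameter, 95 mm high, pens reaching to 150 mm, right rear. Origin at the middle of its underside.
- cap_dish: Bystander: white dish of spare aluminium crimp caps, 84 mm in diameter, 22 mm high, left rear. Origin at the middle of its underside.

How it is judged:
By the outcome, as a careful person would: the job done as asked, in the order asked, and still so for the second after the job is handed in, with the robot touching nothing.
It also fails if it takes over 48 s, if anything falls off the work surface, if the arm or the gripper's body presses on something with over 40 N, if the wrist force passes 120 N, or if a joint passes its speed limit or range.

## Working session

There is one attempt and no reset: what is moved stays moved. The work goes in short steps, Python scripts to look and compute and a tool call to move; the robot and the scene stay as the last step left them, time stands still between calls to the robot, and variables do not carry over. Pictures are saved under pics/ and viewed, and the job is handed in when it is done.

Besides the shell and the picture viewer there is one more tool, called after ">>>" as name(argument=value, ...) on one line, values as JSON. drive_tool: Moves the arm, as the interface text tells. Its arguments: {"type":"object","properties":{"motion":{"type":"array","items":{"type":"array","items":{"type":"number"}}},"grip":{"type":"number"},"force":{"type":"number"}},"required":["motion"]}

```bash
mkdir -p pics; ls; python3 - <<'E'
from bench import r
import cv2
s=r.read_state()
for k,v in s.items(): print(k,v)
for n in("top","side"):
    print(n,r.calibration(n))
    cv2.imwrite(f"pics/{n}0.png",r.camera(n)[:,:,::-1])
E
```

```text
pics
time 0.0
joint_positions [ 1.10040949  0.33288244 -0.06470121  1.4609399   0.02161467  1.34991164
 -0.08849941]
joint_vel [-5.31473802e-04 -1.57824859e-04 -2.24164886e-04 -6.96148037e-04
 -8.74116182e-04 -3.14384222e-05  2.27461669e-03]
joint_torque [-3.83101487e-04 -6.23257113e+01  2.45814660e-02 -3.89891517e+01
 -6.13051420e-02  3.99125169e-02  2.32544498e-04]
ee_pos [ 0.27041645 -0.56301025  0.20524805]
eef_rot [-0.68931416 -0.15749712  0.68959676 -0.15651501]
ft_force [ 0.13850605  1.03579976 -0.5677138 ]
torque [-0.03301774 -0.06338203 -0.00539751]
width 0.08717661190915249
top {'fx': 416.5658011235829, 'fy': 416.5658011235829, 'cx': 319.8152298673327, 'cy': 200.37802233832673, 'dist': array([0.02743852, 0.        , 0.        , 0.        , 0.        ]), 'xyz': array([0.40066954, 0.01159057, 1.23327017]), 'orientation': array([-0.03572013,  0.04078956,  0.70979738, -0.70231614])}
side {'fx': 434.46249856242173, 'fy': 434.46249856242173, 'cx': 322.3431585928018, 'cy': 202.63575556589848, 'dist': array([-0.0838162,  0.       ,  0.       ,  0.       ,  0.       ]), 'xyz': array([0.40258925, 0.8338879 , 0.92912401]), 'orientation': array([-0.03446714,  0.36667735,  0.92753062, -0.06361355])}
```

View pics/top0.png

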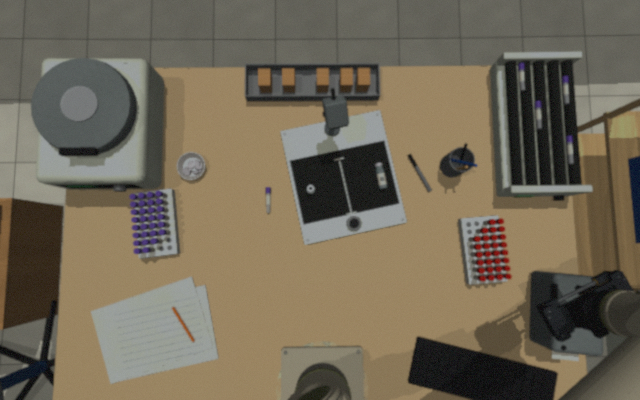

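View pics/side0.png

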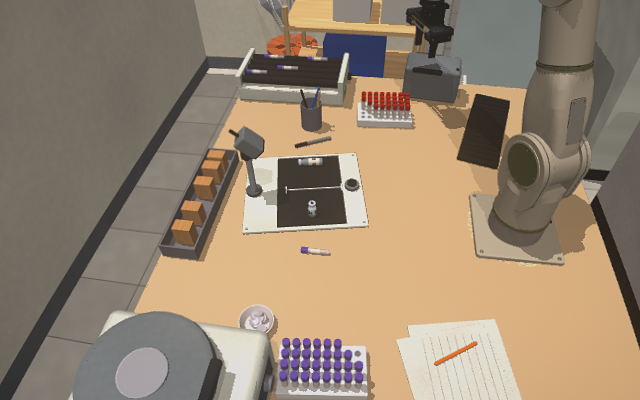

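The top view shows the station with its line running from (339,158) to (350,212) and the key at (354,223). The lying vial is at (381,175), right of the line, and the short vial is at (310,188). Next I'll measure these more finely.

```bash
cat > h.py <<'E'
import numpy as np,cv2
from scipy.spatial.transform import Rotation as R
from bench import r
F=np.diag([1.,-1,-1])
class Cam:
    def __init__(s,n):
        c=r.calibration(n);s.n=n
        s.K=np.array([[c['fx'],0,c['cx']],[0,c['fy'],c['cy']],[0,0,1]]);s.d=np.array(c['dist'],float)
        s.p=np.array(c['xyz']);s.M=R.from_quat(c['orientation']).as_matrix()@F  # cv cam->world
    def ray(s,uv):
        q=cv2.undistortPoints(np.array(uv,float).reshape(-1,1,2),s.K,s.d).reshape(-1,2)
        return np.c_[q,np.ones(len(q))]@s.M.T
    def on(s,uv,z):
        d=s.ray(uv);return s.p+d*((z-s.p[2])/d[:,2])[:,None]
    def proj(s,P):
        rv=cv2.Rodrigues(s.M.T)[0]
        return cv2.projectPoints(np.array(P,float).reshape(-1,1,3),rv,-s.M.T@s.p,s.K,s.d)[0].reshape(-1,2)
E
cat > crop.py <<'E'
from h import *
import sys
tag=sys.argv[1]
t=r.camera("top");s=r.camera("side")
np.savez(f"im_{tag}.npz",top=t,side=s)
a=cv2.resize(t[130:250,270:410],None,fx=5,fy=5,interpolation=cv2.INTER_CUBIC)[:,:,::-1]
cv2.imwrite(f"pics/topc_{tag}.png",a)
b=cv2.resize(s[125:240,235:375],None,fx=5,fy=5,interpolation=cv2.INTER_CUBIC)[:,:,::-1]
cv2.imwrite(f"pics/sidec_{tag}.png",b)
E
python3 crop.py a
```

```text
(no output)
```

View pics/topc_a.png

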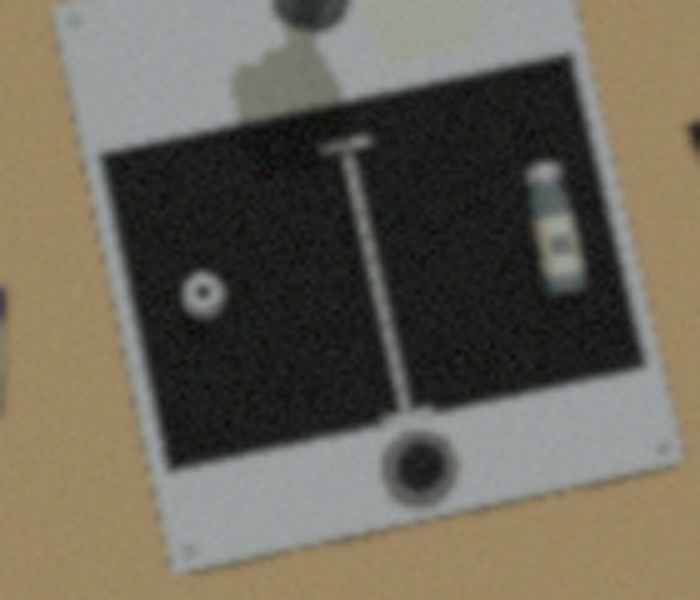

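View pics/sidec_a.png

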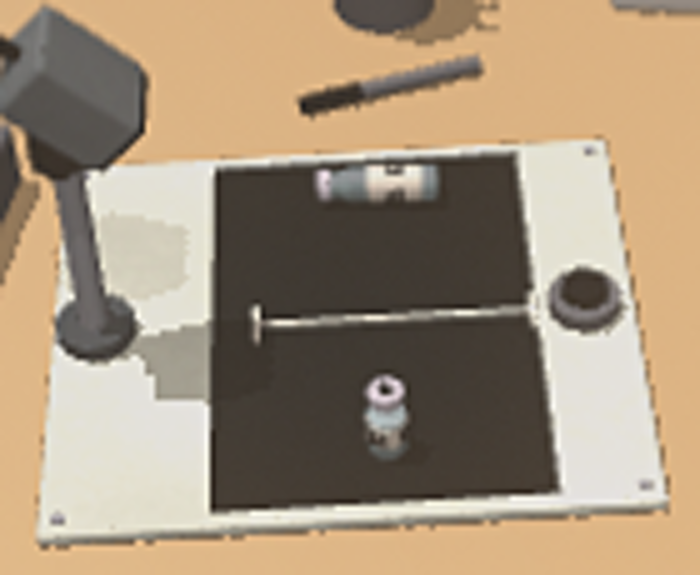

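In the top crop (5x, offset 270,130), the line runs from (344,143) to (408,412), the key is at (420,467), the vial cap is at (543,172) and its bottom is at (568,290). The vial leans the same way as the line, within a few degrees.

```bash
cat > meas.py <<'E'
from h import *
import sys
T=Cam("top");S=Cam("side")
def comp(g,roi,th,seed,big=4):
    x0,y0,x1,y1=roi
    c=cv2.resize(g[y0:y1,x0:x1],None,fx=big,fy=big,interpolation=cv2.INTER_CUBIC)
    m=(c>th).astype(np.uint8)
    n,l,st,ce=cv2.connectedComponentsWithStats(m)
    out=[]
    for i in range(1,n):
        if st[i,4]<20*big: continue
        ys,xs=np.nonzero(l==i)
        out.append((xs.mean(),ys.mean(),np.c_[(xs+.5)/big-.5+x0,(ys+.5)/big-.5+y0],st[i]))
    return out
def fitaxis(P):  # world pts Nx3 -> centre, dir, extents
    q=P[:,:2];vx,vy,x,y=cv2.fitLine(q.astype(np.float32),cv2.DIST_HUBER,0,1e-5,1e-5).ravel()
    d=np.array([vx,vy]);d*=np.sign(d[0]);t=(q-[x,y])@d;w=(q-[x,y])@[-d[1],d[0]]
    return np.array([x,y]),d,t.min(),t.max(),w.min(),w.max()
if __name__=="__main__":
    D=np.load(f"im_{sys.argv[1]}.npz")
    for cam,im,rois in((T,D['top'],None),(S,D['side'],None)):
        g=im.astype(float).mean(2)
        # inside-mat mask: dark region largest comp, convex hull
        dark=((g<75)*255).astype(np.uint8)
        n,l,st,ce=cv2.connectedComponentsWithStats(dark)
        seed=cam.proj([[.57,-.05,.01]])[0]
        cs=[i for i in range(1,n) if 1500<st[i,4]<12000 and abs(ce[i]-seed).max()<60]
        print(cam.n,[(st[i].tolist(),ce[i].round(1).tolist()) for i in cs])
        lab=np.isin(l,cs).astype(np.uint8)
        cts=np.vstack(cv2.findContours(lab,0,2)[0])
        hull=cv2.convexHull(cts)
        rect=cv2.minAreaRect(cam.on(hull.reshape(-1,2),.01)[:,:2].astype(np.float32))
        print(' mat rect',np.round(rect[0],4),np.round(rect[1],4),round(rect[2],2))
        hm=np.zeros_like(lab);cv2.fillConvexPoly(hm,hull,1);hm=cv2.erode(hm,np.ones((3,3)))
        gg=np.where(hm>0,g,0)
        for c in comp(gg,(200,100,440,280),95,None):
            for z in(.01,.0215):
                a=fitaxis(cam.on(c[2],z))
                ce=a[0]+a[1]*(a[2]+a[3])/2
                print('  px',c[2].mean(0).round(1),'z',z,'mid',ce.round(4),'ang',round(np.degrees(np.arctan2(a[1][1],a[1][0])),2),'len',round(a[3]-a[2],4),'wid',round(a[5]-a[4],4))
E
python3 meas.py a
```

```text
top [([291, 141, 107, 83, 5722], [342.8, 181.9])]
 mat rect [ 0.5898 -0.0697] [0.193  0.2858] 11.76
  px [341.2 158. ] z 0.01 mid [ 0.6602 -0.0629] ang -77.73 len 0.0109 wid 0.0053
  px [341.2 158. ] z 0.0215 mid [ 0.6578 -0.0622] ang -77.73 len 0.0108 wid 0.0052
  px [345.2 187.6] z 0.01 mid [ 0.5739 -0.0731] ang 11.77 len 0.157 wid 0.0097
  px [345.2 187.6] z 0.0215 mid [ 0.5722 -0.0723] ang 11.77 len 0.1555 wid 0.0096
  px [378.5 164.5] z 0.01 mid [ 0.6393 -0.1737] ang -79.63 len 0.0179 wid 0.0171
  px [378.5 164.5] z 0.0215 mid [ 0.6371 -0.172 ] ang -79.65 len 0.0178 wid 0.017
  px [381.4 178.4] z 0.01 mid [ 0.6    -0.1813] ang 9.03 len 0.052 wid 0.0227
  px [381.4 178.4] z 0.0215 mid [ 0.5981 -0.1795] ang 9.03 len 0.0515 wid 0.0225
  px [310.1 188.2] z 0.01 mid [0.5704 0.0303] ang -3.1 len 0.024 wid 0.0231
  px [310.1 188.2] z 0.0215 mid [0.5688 0.0301] ang -3.1 len 0.0238 wid 0.0229
side [([277, 156, 69, 71, 3927], [309.1, 192.9])]
 mat rect [ 0.5895 -0.0714] [0.1928 0.2857] 11.69
  px [310.2 160.9] z 0.01 mid [ 0.6086 -0.1943] ang 9.16 len 0.0788 wid 0.0341
  px [310.2 160.9] z 0.0215 mid [ 0.6061 -0.1815] ang 9.16 len 0.0778 wid 0.0337
  px [311.7 187.9] z 0.01 mid [ 0.5798 -0.075 ] ang 11.55 len 0.1681 wid 0.032
  px [311.7 187.9] z 0.0215 mid [ 0.5776 -0.0636] ang 11.55 len 0.166 wid 0.0316
  px [311.7 206.9] z 0.01 mid [0.5697 0.003 ] ang -78.38 len 0.0602 wid 0.0246
  px [311.7 206.9] z 0.0215 mid [0.5676 0.0134] ang -78.38 len 0.0595 wid 0.0243
```

```bash
cat > m2.py <<'E'
from meas import *
D=np.load("im_a.npz")
th=np.radians(11.7);d=np.array([np.cos(th),np.sin(th)]);n=np.array([-d[1],d[0]])
for cam in(T,S):
    im=D[cam.n];g=im.astype(np.float32).mean(2)
    # key: dark blob near expected
    k=cam.proj([[.57-.105*d[0],-.073-.105*d[1],.031]])[0]
    x0,y0=(k-14).astype(int);c=cv2.resize(g[y0:y0+28,x0:x0+28],None,fx=6,fy=6,interpolation=cv2.INTER_CUBIC)
    m=(c<70).astype(np.uint8);N,l,st,ce=cv2.connectedComponentsWithStats(m)
    for i in range(1,N):
        if st[i,4]>500:
            uv=(ce[i]+.5)/6-.5+[x0,y0];P=cam.on(uv,.031)[0,:2];print(cam.n,'key',uv.round(1),st[i].tolist(),P.round(4),'along,n',(P@d).round(4),(P@n).round(4))
    # profile along the line at n offsets; sample image over mat grid
    Po=cam.on([[345.2,187.6]] if cam is T else [[311.7,187.9]],.01)[0,:2];o=Po@n
    s=np.arange(.43,.68,.0005)
    def prof(off): 
        P=np.outer(s,d)+n*(off);uv=cam.proj(np.c_[P,np.full(len(s),.01)]).astype(np.float32)
        return cv2.remap(g,uv[None,:,0],uv[None,:,1],cv2.INTER_LINEAR)[0]
    p=(prof(o+.010)+prof(o-.010))/2
    print(' side prof',[(round(float(a),3),int(b)) for a,b in zip(s[::8],p[::8])])
    # cross profile centre of the line
    for sa in(.50,.53,.56,.59,.61):
        w=np.arange(o-.02,o+.02,.0005);P=sa*d+np.outer(w,n)
        uv=cam.proj(np.c_[P,np.full(len(w),.01)]).astype(np.float32);q=cv2.remap(g,uv[None,:,0],uv[None,:,1],cv2.INTER_CUBIC)[0]
        q=np.clip(q-np.median(q)-15,0,None);print('  s',sa,'n',round(float((q*w).sum()/q.sum()),4))
s=r.read_state();M=R.from_quat(s['eef_rot']).as_matrix();print('tool axes cols',M.round(4).tolist());
print('y heading',np.degrees(np.arctan2(M[1,1],M[0,1])),'z heading',np.degrees(np.arctan2(M[1,2],M[0,2])))
E
python3 m2.py
```

```text
top key [343.1 210.8] [0, 0, 63, 48, 2379] [ 0.5001 -0.0648] along,n 0.4766 -0.1649
top key [358.6 209. ] [77, 0, 91, 22, 1622] [ 0.5049 -0.11  ] along,n 0.4721 -0.2101
top key [353.7 223. ] [62, 62, 59, 62, 2781] [ 0.4647 -0.0949] along,n 0.4358 -0.1872
 side prof [(0.43, 47), (0.434, 38), (0.438, 41), (0.442, 47), (0.446, 64), (0.45, 88), (0.454, 111), (0.458, 143), (0.462, 150), (0.466, 135), (0.47, 97), (0.474, 43), (0.478, 30), (0.482, 28), (0.486, 26), (0.49, 28), (0.494, 28), (0.498, 29), (0.502, 28), (0.506, 28), (0.51, 26), (0.514, 28), (0.518, 27), (0.522, 24), (0.526, 26), (0.53, 28), (0.534, 29), (0.538, 28), (0.542, 32), (0.546, 27), (0.55, 29), (0.554, 28), (0.558, 28), (0.562, 27), (0.566, 29), (0.57, 29), (0.574, 27), (0.578, 28), (0.582, 25), (0.586, 25), (0.59, 22), (0.594, 30), (0.598, 29), (0.602, 30), (0.606, 28), (0.61, 28), (0.614, 28), (0.618, 26), (0.622, 27), (0.626, 31), (0.63, 63), (0.634, 93), (0.638, 58), (0.642, 28), (0.646, 26), (0.65, 22), (0.654, 27), (0.658, 65), (0.662, 117), (0.666, 133), (0.67, 135), (0.674, 135), (0.678, 135)]
  s 0.5 n -0.1881

[... 706 characters left out ...]
), (0.542, 55), (0.546, 54), (0.55, 54), (0.554, 54), (0.558, 54), (0.562, 54), (0.566, 54), (0.57, 55), (0.574, 56), (0.578, 56), (0.582, 56), (0.586, 56), (0.59, 55), (0.594, 54), (0.598, 54), (0.602, 54), (0.606, 54), (0.61, 54), (0.614, 55), (0.618, 55), (0.622, 54), (0.626, 53), (0.63, 76), (0.634, 152), (0.638, 68), (0.642, 55), (0.646, 56), (0.65, 56), (0.654, 54), (0.658, 80), (0.662, 177), (0.666, 188), (0.67, 186), (0.674, 186), (0.678, 186)]
  s 0.5 n -0.1902
  s 0.53 n -0.1905
  s 0.56 n -0.1905
  s 0.59 n -0.1908
  s 0.61 n -0.1901
tool axes cols [[-0.0004, 0.433, -0.9014], [0.0007, -0.9014, -0.433], [-1.0, -0.0008, 0.0]]
y heading -64.3409981494597 z heading -154.34099632558835
```

>>> drive_tool(motion=[[0, -0.5, -1.2, -0.5], [0, -1.2, -3.2, -1.2], [0, -2.2, -6, -2.2], [0, -3.3, -9, -3.2], [0, -4.5, -12.2, -4.2], [0, -5.7, -15.5, -5.3], [0, -7, -19, -6.4], [0, -8.2, -22.2, -7.5], [0, -9.4, -25.5, -8.7], [0, -10.6, -28.8, -9.8], [0, -11.8, -32, -10.9], [0, -13, -35.3, -12], [0, -14, -38, -13], [0, -15, -40.6, -13.9], [0, -15.7, -42.7, -14.6], [0, -16.2, -44, -15], [0, -16.5, -44.8, -15.2], [0, -16.56, -44.95, -15.2], [0, -16.56, -44.95, -15.2], [0, -16.56, -44.95, -15.2]], grip=182, force=10)

```text
time: 1.87
ee_pos: [0.6034, -0.2208, 0.2061]
eef_rot: [0.447, 0.548, -0.448, 0.548]
ft_force: [0.0, -0.6, -1.2]
width: 0.0249
```

```bash
cat > st.py <<'E'
from h import *
s=r.read_state();M=R.from_quat(s['eef_rot']).as_matrix();p=s['ee_pos']
th=np.radians(11.7);d=np.array([np.cos(th),np.sin(th)]);n=np.array([-d[1],d[0]])
print('t',s['time'],'p',p.round(4),'s,n',(p[:2]@d).round(4),(p[:2]@n).round(4),'yhead',np.degrees(np.arctan2(M[1,1],M[0,1])).round(2),'x',M[:,0].round(3),'z',M[:,2].round(3),'F',s['ft_force'].round(2),'w',round(s['width'],4),'q',s['joint_positions'].round(2))
E
python3 st.py; python3 crop.py b
```

```text
t 1.8667 p [ 0.6034 -0.2208  0.2061] s,n 0.5461 -0.3385 yhead 11.53 x [-0.    -0.001 -1.   ] z [ 0.2   -0.98   0.001] F [ 0.04 -0.56 -1.17] w 0.0249 q [ 0.63  0.41 -0.47  1.39  0.19  1.38  0.36]
```

View pics/sidec_b.png

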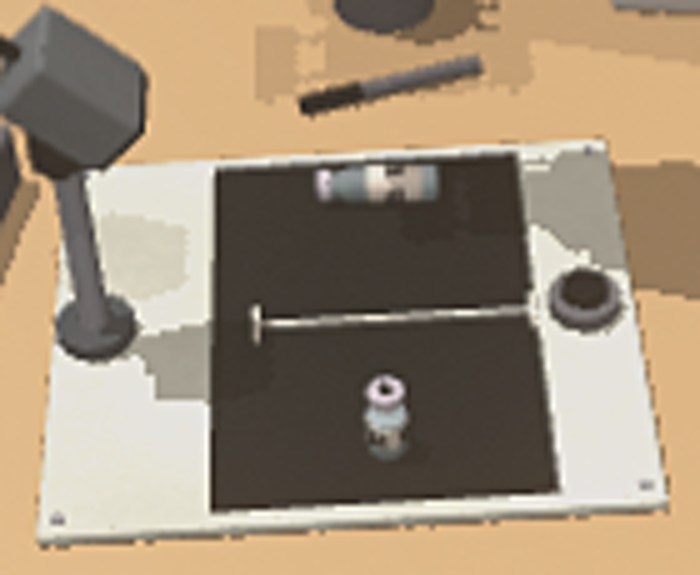

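View pics/topc_b.png

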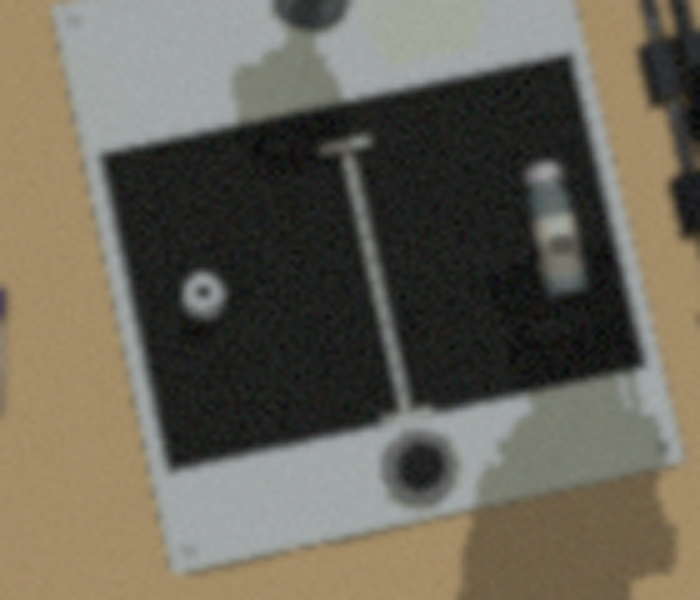

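The vial, the short vial and the line are unchanged. The gripper's fingers are off the right edge of the plate. I'll go down beside the vial.

>>> drive_tool(motion=[[0.5, 0, 0, 0], [1.5, 0, 0, 0], [3, 0, 0, 0], [4.8, 0, 0, 0], [6.6, 0, 0, 0], [8.4, 0, 0, 0], [10.2, 0, 0, 0], [12, 0, 0, 0], [13.6, 0, 0, 0], [14.9, 0, 0, 0], [15.9, 0, 0, 0], [16.6, 0, 0, 0], [17, 0, 0, 0], [17.2, 0, 0, 0], [17.2, 0, 0, 0], [17.2, 0, 0, 0]])

```text
time: 3.3
ee_pos: [0.6046, -0.2196, 0.0347]
eef_rot: [0.447, 0.548, -0.447, 0.549]
ft_force: [-0.6, 0.7, -0.3]
width: 0.0252
```

```bash
python3 st.py; python3 crop.py c
```

```text
t 3.3 p [ 0.6046 -0.2196  0.0347] s,n 0.5475 -0.3376 yhead 11.66 x [ 0.001 -0.    -1.   ] z [ 0.202 -0.979  0.001] F [-0.65  0.69 -0.34] w 0.0252 q [ 0.61  0.55 -0.44  1.57  0.26  1.08  0.31]
```

View pics/sidec_c.png

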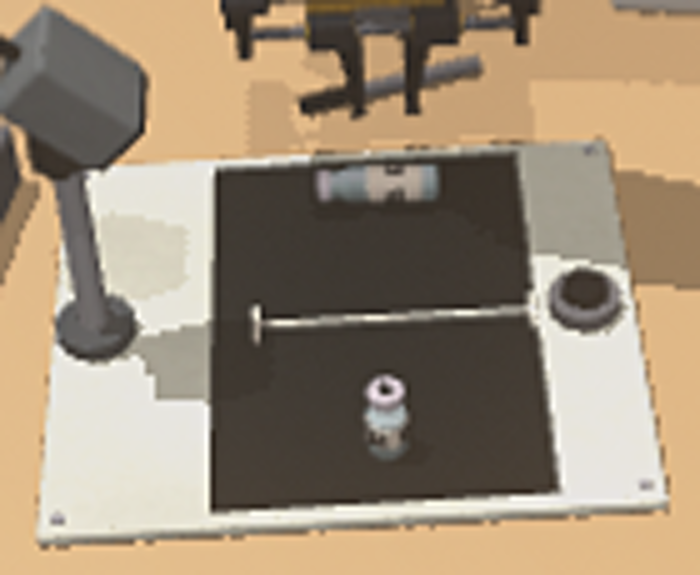

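View pics/topc_c.png

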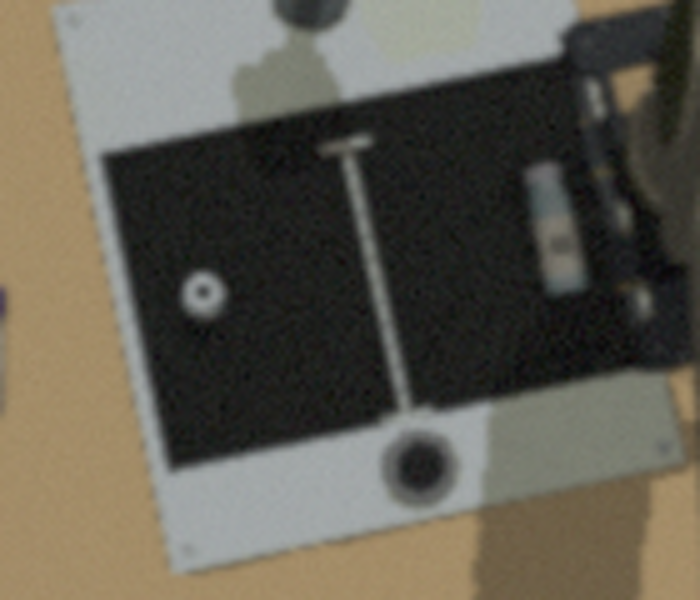

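```bash
cat > chk.py <<'E'
from meas import *
th=np.radians(11.7);d=np.array([np.cos(th),np.sin(th)]);n=np.array([-d[1],d[0]])
for uv in((307,147.6),(317.6,147.4)):
    for z in(.0157,.03):
        P=S.on(uv,z)[0];print(uv,z,P.round(4),'s,n',(P[:2]@d).round(4),(P[:2]@n).round(4))
E
python3 chk.py; python3 meas.py c | grep -v mat
```

```text
(307, 147.6) 0.0157 [ 0.6267 -0.2522  0.0157] s,n 0.5626 -0.374
(307, 147.6) 0.03 [ 0.6232 -0.2352  0.03  ] s,n 0.5626 -0.3567
(317.6, 147.4) 0.0157 [ 0.5923 -0.2575  0.0157] s,n 0.5278 -0.3722
(317.6, 147.4) 0.03 [ 0.5893 -0.2404  0.03  ] s,n 0.5283 -0.3549
top []Traceback (most recent call last):
  File "meas.py", line 30, in <module>
    cts=np.vstack(cv2.findContours(lab,0,2)[0])
    return _nx.concatenate(arrs, 0, dtype=dtype, casting=casting)
           ~~~~~~~~~~~~~~~^^^^^^^^^^^^^^^^^^^^^^^^^^^^^^^^^^^^^^^
ValueError: need at least one array to concatenate
```

The lowest dark point of the fingers, at side pixel (307,147), does not match tips at z = 0.016. I'll look closer before moving.

```bash
python3 - <<'E'
from meas import *
D=np.load("im_c.npz");im=D['side']
c=cv2.resize(im[105:175,260:360],None,fx=8,fy=8,interpolation=cv2.INTER_NEAREST)[:,:,::-1].copy()
s=r.read_state();M=R.from_quat(s['eef_rot']).as_matrix();p=s['ee_pos']
for dx in(0,.019):
  for dy in(-.0125,.0125):
    for col,off in(((0,0,255),0),):
        u=S.proj([p+M@[dx,dy,0]])[0];print(dx,dy,u.round(1));cv2.circle(c,tuple(int(v) for v in ((u-[260,105]+.5)*8)),4,(0,0,255) if dx==0 else (0,255,0),-1)
cv2.imwrite("pics/sz_c.png",c)
E
```

```text
0 -0.0125 [315.8 149.8]
0 0.0125 [308.  150.2]
0.019 -0.0125 [315.9 154.3]
0.019 0.0125 [308.2 154.7]
```

View pics/sz_c.png

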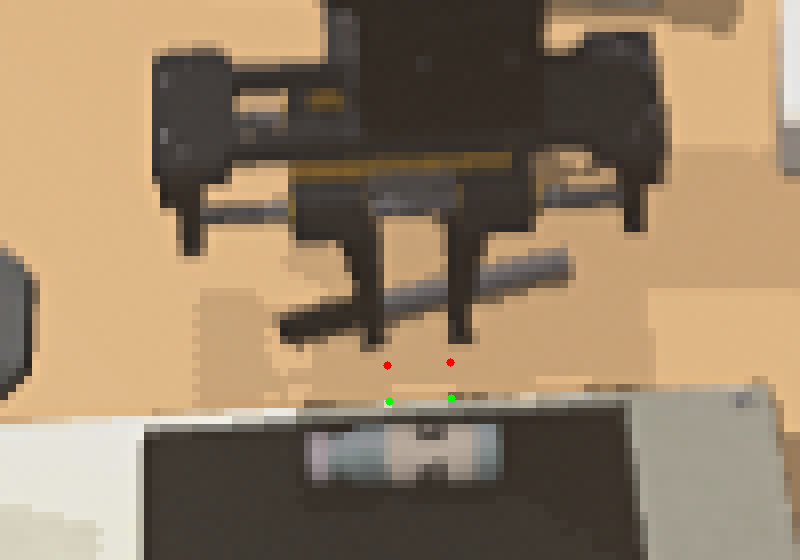

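```bash
python3 - <<'E'
from meas import *
from numpy import array
s=r.read_state();M=R.from_quat(s['eef_rot']).as_matrix();p=s['ee_pos']
for cam,x0,y0,x1,y1,f in((T,370,100,470,175,8),(S,260,60,360,135,8)):
    pass
D=np.load("im_c.npz")
c=cv2.resize(D['top'][110:220,360:470],None,fx=5.4,fy=5.4,interpolation=cv2.INTER_CUBIC)[:,:,::-1].copy()
def dot(c,cam,o,f,l,col):
    u=cam.proj([p+M@np.array(l)])[0];cv2.circle(c,tuple(int(v) for v in((u-o+.5)*f)),4,col,-1)
for a in(-.095,.095):
    for b in(-.0375,.0375):
        dot(c,T,[360,110],5.4,[-.051,a,b],(0,0,255))
for a in(-.02,.02):
    dot(c,T,[360,110],5.4,[.019,a,0],(0,255,0))
cv2.imwrite("pics/tz_c.png",c)
c=cv2.resize(D['side'][60:180,240:380],None,fx=5,fy=5,interpolation=cv2.INTER_CUBIC)[:,:,::-1].copy()
for a in(-.095,.095):
    for b in(-.0375,.0375):
        dot(c,S,[240,60],5,[-.051,a,b],(0,0,255))
for a in(-.0125,.0125):
    dot(c,S,[240,60],5,[.019,a,0],(0,255,0))
cv2.imwrite("pics/sz2_c.png",c)
E
```

```text
(no output)
```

View pics/tz_c.png

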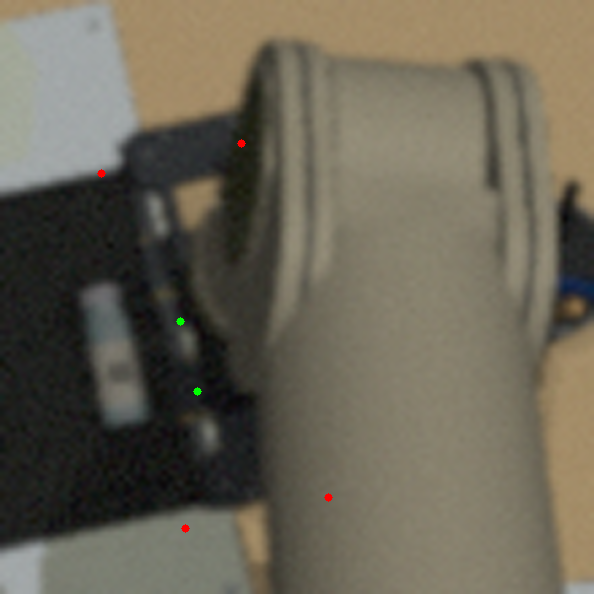

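View pics/sz2_c.png

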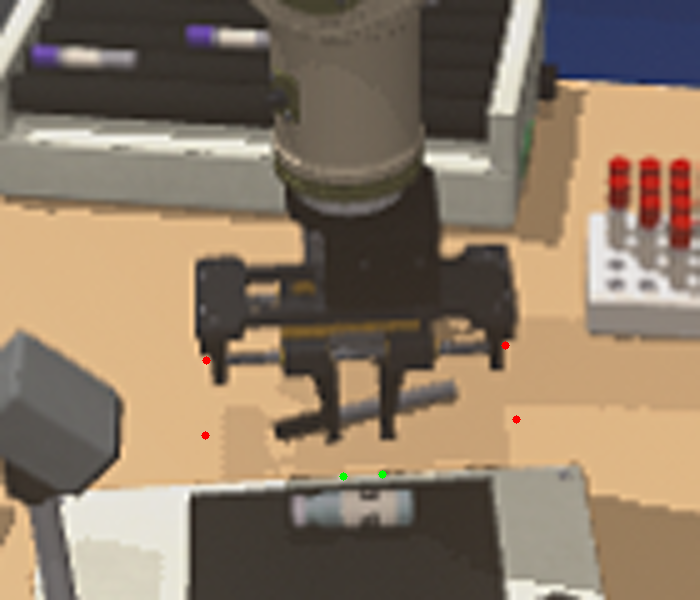

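```bash
python3 - <<'E'
from meas import *
D=np.load("im_b.npz")
p=np.array([.6034,-.2208,.2061]);M=R.from_quat([.447,.548,-.448,.548]).as_matrix()
def dot(c,cam,o,f,l,col):
    u=cam.proj([p+M@np.array(l)])[0];cv2.circle(c,tuple(int(v) for v in((u-o+.5)*f)),3,col,-1)
out=[]
for cam,o,(w,h) in((T,[380,90],(120,110)),(S,[250,20],(120,110))):
    c=cv2.resize(D[cam.n][o[1]:o[1]+h,o[0]:o[0]+w],None,fx=5,fy=5,interpolation=cv2.INTER_CUBIC)[:,:,::-1].copy()
    for a in(-.0125,.0125):
        dot(c,cam,o,5,[.019,a,0],(0,255,0));dot(c,cam,o,5,[0,a,0],(0,0,255))
    cv2.imwrite(f"pics/{cam.n}z_b.png",c)
E
```

```text
(no output)
```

View pics/topz_b.png

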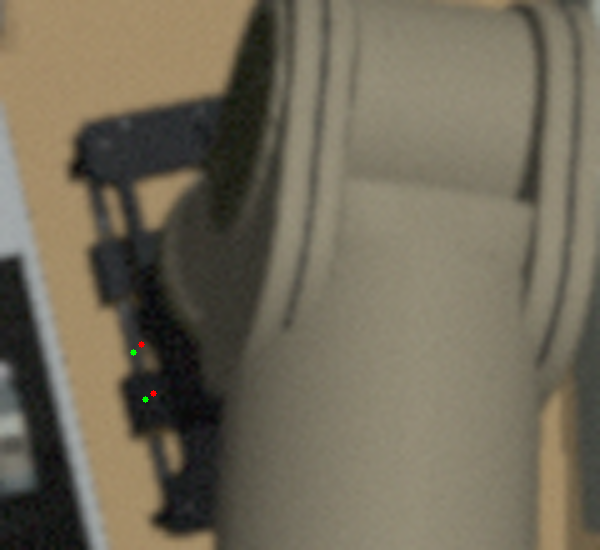

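View pics/sidez_b.png

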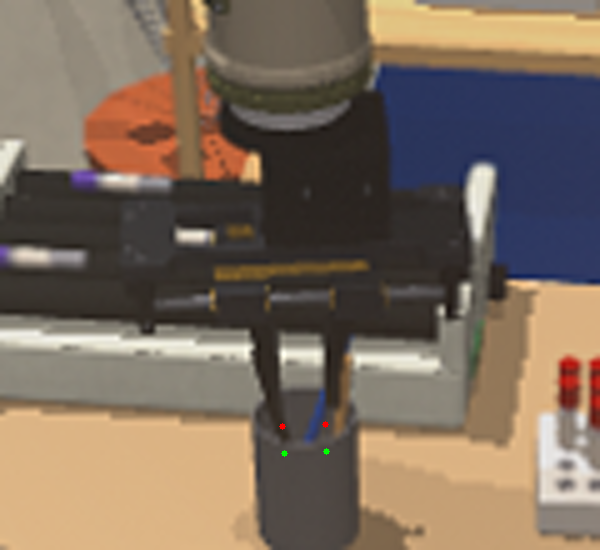

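```bash
python3 - <<'E'
from meas import *
A=np.load("im_a.npz")['side'].astype(int);o=[]
for k in'bc':
    D=np.load(f"im_{k}.npz")['side'].astype(int)
    x0,y0=(290,138) if k=='c' else (295,80)
    if k=='c':
        df=(D-A).sum(2)//3
        print(df[138:160,298:326])
d=np.abs(np.load("im_b.npz")['side'].astype(int)-A).sum(2)[20:130,250:370]
cv2.imwrite("pics/dif_b.png",cv2.resize(np.clip(d*2,0,255).astype(np.uint8),None,fx=5,fy=5,interpolation=cv2.INTER_NEAREST))
E
```

```text
[[ -17  -16  -16  -14  -17  -92 -136 -131 -131 -101   -9  -14  -17  -17
   -15  -16  -16  -48 -139 -132 -107  -95  -16  -10  -13  -13  -12  -12]
 [ -18  -17  -17  -15  -14  -30 -141 -134 -134 -106   -8  -16  -16  -17
   -16  -13  -13  -25  -97  -94  -82  -65   -7  -11  -11  -10   -9   -9]
 [  -1   -1  -17  -16  -13  -15  -99 -139 -137 -108   -9  -13  -14  -14
   -13  -12  -10  -14  -74  -68  -65  -45   -6   -8   -7   -5   -3   -1]
 [   4    4   -1  -17  -16  -17  -85  -85  -70  -87   -7  -11  -12  -12
   -11  -13  -10  -12  -52  -45  -38  -15   -1    1   -3  -17  -15  -15]
 [   2  -12   -4  -12   -9   -9  -32  -19  -13  -43   -9  -10  -11  -10
   -10   -7   -4   -5  -29  -33  -36  -15  -15  -16  -15  -17  -17  -17]
 [   0  -11   -6   -6   -5   -5   -3   -3   -5  -18  -14   -6   -6   -4
    -3   -1   -1  -17  -65  -75  -97  -11  -16  -17  -17  -16  -17  -16]
 [  -5   -4   -4   -4   -4   -4   -4   -5   -3   -4   -6    1   -2  -16
   -15  -15  -13  -20 -128 -128 -106  -10  -15  -16  -16  -16  -16  -17]
 [  -4   -5   -5   -4   -4   -3    1  -12  -34  -58  -26  -13  -15  -16
   -17  -17  
[... 1390 characters left out ...]
8  -42  -47  -49  -51  -43    0  -50  -49  -53
   -50  -49  -50  -50  -73  -72  -67  -74  -71  -65  -67  -71  -67  -63]
 [ -73  -73  -72  -72  -69  -69  -71  -71  -70  -69  -43  -57  -57  -56
   -43  -43  -43  -43  -47  -45  -36  -37  -38  -37  -33  -31  -33  -33]
 [ -48  -37  -36  -36  -36  -32  -33  -32  -32  -31  -22  -17  -19  -19
   -12  -13  -13  -14  -19  -18  -14   -7   -9  -10   -6   -7   -6   -7]
 [ -13  -15  -13   -7   -9   -5   -4   -2   -1   -7  -39  -72  -71  -68
   -38  -53  -34  -42  -72  -71  -67  -30    1   -1   -8   -9   -9   -9]
 [ -41  -69  -67   -9   -3   -1   -1   -2   -1   -5  -36  -64  -62  -63
   -31  -24  -19  -37  -61  -60  -58  -28    1   -1   -8   -9   -9  -10]]
```

View pics/dif_b.png

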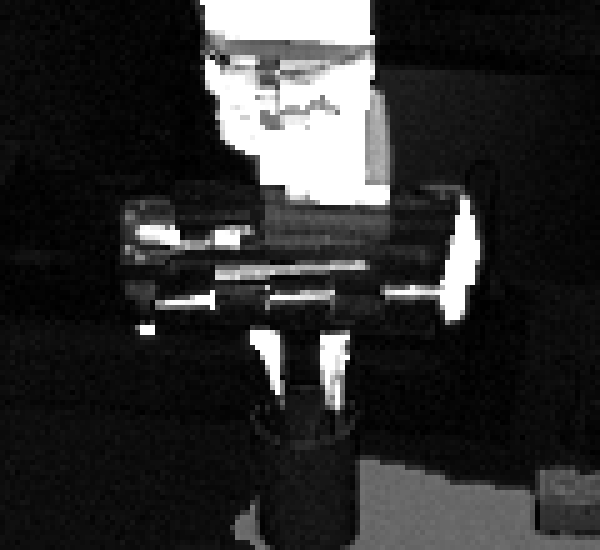

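```bash
python3 - <<'E'
from meas import *
s=r.read_state();M=R.from_quat(s['eef_rot']).as_matrix();p=s['ee_pos']
def tri(a,b,name):
    d1=T.ray([a])[0];d2=S.ray([b])[0];A=np.c_[d1,-d2];k=np.linalg.lstsq(A,S.p-T.p,rcond=None)[0]
    P1=T.p+d1*k[0];P2=S.p+d2*k[1];P=(P1+P2)/2
    print(name,P.round(4),'gap',np.linalg.norm(P1-P2).round(4),'tool frame',(M.T@(P-p)).round(4))
tri((382.9,136.4),(280,111.6),'far block')
tri((396.5,202.6),(342.4,110),'near block')
# ensure sanity with known items: short vial cap top z=.057
tri((310.1,188.2),(235+385/5,125+390/5),'short vial top')
E
```

```text
far block [ 0.6738 -0.1546  0.2204] gap 0.009 tool frame [-0.1856  0.0811 -0.0495]
near block [ 0.5043 -0.1837  0.2205] gap 0.0021 tool frame [-0.1858 -0.0907 -0.0553]
short vial top [0.5634 0.0297 0.0567] gap 0.0006 tool frame [-0.022   0.01   -0.2525]
```

The tips look about 25 mm higher than the stated tip length gives, while the short vial's top triangulates to 0.057 as it should. I'll probe the plate gently to find the true tip height.

>>> drive_tool(motion=[[0.1, 0, 0, 0], [0.2, 0, 0, 0], [0.3, 0, 0, 0], [0.4, 0, 0, 0], [0.5, 0, 0, 0], [0.55, 0, 0, 0], [0.6, 0, 0, 0], [0.65, 0, 0, 0], [0.65, 0, 0, 0]])

```text
time: 4.15
ee_pos: [0.6041, -0.2195, 0.0275]
eef_rot: [0.447, 0.548, -0.447, 0.548]
ft_force: [-0.5, 0.9, -0.6]
width: 0.0248
```

```bash
python3 st.py
```

```text
t 4.15 p [ 0.6041 -0.2195  0.0275] s,n 0.547 -0.3374 yhead 11.66 x [-0.  0. -1.] z [ 0.202 -0.979 -0.   ] F [-0.49  0.86 -0.59] w 0.0248 q [ 0.61  0.56 -0.44  1.58  0.26  1.07  0.3 ]
```

>>> drive_tool(motion=[[0.15, 0, 0, 0], [0.3, 0, 0, 0], [0.45, 0, 0, 0], [0.6, 0, 0, 0], [0.75, 0, 0, 0], [0.8, 0, 0, 0], [0.8, 0, 0, 0]])

```text
time: 4.73
ee_pos: [0.604, -0.2195, 0.0193]
eef_rot: [0.447, 0.548, -0.447, 0.548]
ft_force: [-0.7, 0.1, 0.1]
width: 0.0248
```

```bash
cat > look.py <<'E'
from meas import *
import sys
k=sys.argv[1];t=r.camera('top');im=r.camera('side');np.savez(f"im_{k}.npz",top=t,side=im)
s=r.read_state();M=R.from_quat(s['eef_rot']).as_matrix();p=s['ee_pos']
c=cv2.resize(im[125:215,260:360],None,fx=6,fy=6,interpolation=cv2.INTER_NEAREST)[:,:,::-1].copy()
for dx,col in((-.007,(0,255,255)),(0.,(0,0,255)),(.019,(0,255,0))):
  for dy in(-.0125,.0125):
    u=S.proj([p+M@[dx,dy,0]])[0];cv2.circle(c,tuple(int(v) for v in ((u-[260,125]+.5)*6)),2,col,-1)
c2=cv2.resize(t[130:220,300:420],None,fx=6,fy=6,interpolation=cv2.INTER_CUBIC)[:,:,::-1]
cv2.imwrite(f"pics/s_{k}.png",c);cv2.imwrite(f"pics/t_{k}.png",c2)
E
python3 look.py d
```

View pics/s_d.png

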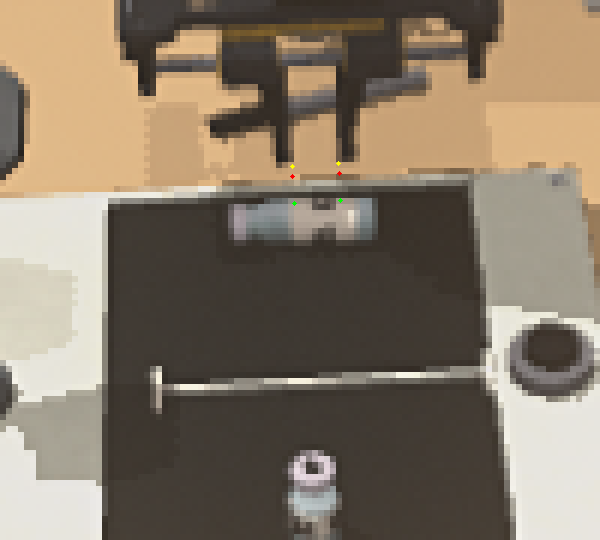

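The tips at side pixels (307,152) and (318,152) sit about 8 mm behind the reported TCP, so the fingers are still above the plate. I'll keep probing down.

>>> drive_tool(motion=[[0.15, 0, 0, 0], [0.3, 0, 0, 0], [0.45, 0, 0, 0], [0.6, 0, 0, 0], [0.75, 0, 0, 0], [0.9, 0, 0, 0], [1.0, 0, 0, 0], [1.1, 0, 0, 0], [1.1, 0, 0, 0]])

```text
time: 5.58
ee_pos: [0.604, -0.2195, 0.0083]
eef_rot: [0.447, 0.548, -0.447, 0.548]
ft_force: [0.2, 0.1, 0.5]
width: 0.0247
```

>>> drive_tool(motion=[[0.1, 0, 0, 0], [0.2, 0, 0, 0], [0.2, 0, 0, 0]])

```text
time: 5.83
ee_pos: [0.604, -0.2195, 0.0064]
eef_rot: [0.447, 0.548, -0.447, 0.548]
ft_force: [1.2, -0.4, 0.0]
width: 0.0252
```

>>> drive_tool(motion=[[0.1, 0, 0, 0], [0.2, 0, 0, 0], [0.2, 0, 0, 0]])

```text
time: 6.08
ee_pos: [0.604, -0.2195, 0.0044]
eef_rot: [0.447, 0.548, -0.447, 0.548]
ft_force: [0.4, 1.0, -0.9]
width: 0.0251
```

>>> drive_tool(motion=[[0.05, 0, 0, 0], [0.1, 0, 0, 0], [0.15, 0, 0, 0], [0.15, 0, 0, 0]])

```text
time: 6.42
ee_pos: [0.604, -0.2195, 0.0029]
eef_rot: [0.447, 0.548, -0.447, 0.548]
ft_force: [-0.6, -0.4, 0.4]
width: 0.025
```

```bash
python3 look.py e;python3 st.py
```

```text
t 6.5167 p [ 0.6041 -0.2195  0.003 ] s,n 0.547 -0.3374 yhead 11.66 x [-0. -0. -1.] z [ 0.202 -0.979  0.   ] F [-0.34  0.55 -0.31] w 0.0251 q [ 0.6   0.59 -0.43  1.59  0.27  1.02  0.29]
```

View pics/s_e.png

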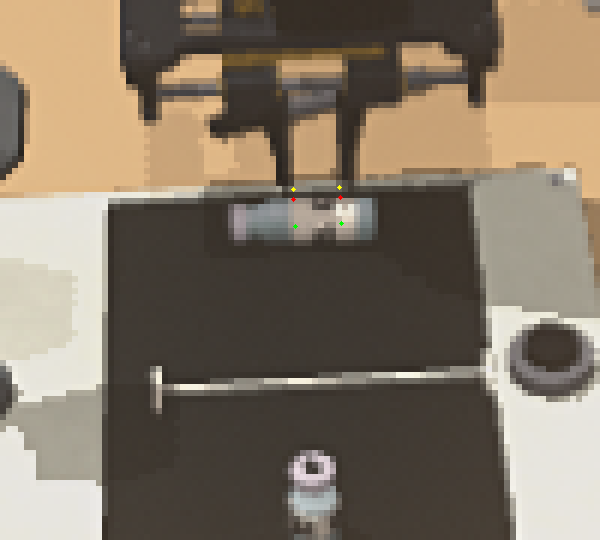

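>>> drive_tool(motion=[[0.05, 0, 0, 0], [0.1, 0, 0, 0], [0.15, 0, 0, 0], [0.15, 0, 0, 0]])

```text
time: 6.85
ee_pos: [0.6041, -0.2195, 0.0014]
eef_rot: [0.447, 0.548, -0.447, 0.548]
ft_force: [-0.8, 0.2, -0.7]
width: 0.0249
```

>>> drive_tool(motion=[[0.05, 0, 0, 0], [0.1, 0, 0, 0], [0.15, 0, 0, 0], [0.15, 0, 0, 0]])

```text
time: 7.18
ee_pos: [0.604, -0.2195, -0.0001]
eef_rot: [0.447, 0.548, -0.447, 0.548]
ft_force: [1.4, -0.1, -0.2]
width: 0.0253
```

>>> drive_tool(motion=[[0.05, 0, 0, 0], [0.1, 0, 0, 0], [0.15, 0, 0, 0], [0.15, 0, 0, 0]])

```text
time: 7.52
ee_pos: [0.6041, -0.2195, -0.0015]
eef_rot: [0.447, 0.548, -0.447, 0.548]
ft_force: [-0.4, 0.1, 0.1]
width: 0.025
```

>>> drive_tool(motion=[[0.05, 0, 0, 0], [0.1, 0, 0, 0], [0.15, 0, 0, 0], [0.15, 0, 0, 0]])

```text
time: 7.85
ee_pos: [0.6041, -0.2195, -0.003]
eef_rot: [0.447, 0.548, -0.447, 0.548]
ft_force: [0.0, -0.3, -0.5]
width: 0.025
```

```bash
python3 look.py f;python3 st.py
```

```text
t 7.95 p [ 0.6041 -0.2196 -0.0029] s,n 0.547 -0.3375 yhead 11.65 x [ 0. -0. -1.] z [ 0.202 -0.979  0.   ] F [ 0.59  0.36 -0.67] w 0.0251 q [ 0.6   0.59 -0.43  1.59  0.28  1.01  0.29]
```

View pics/s_f.png

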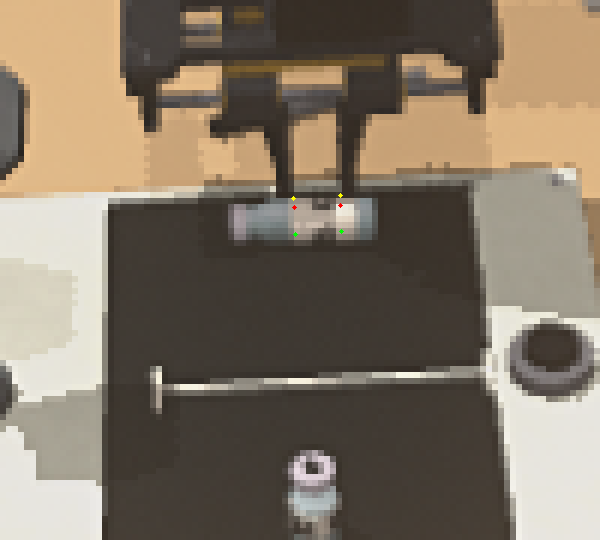

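View pics/t_f.png

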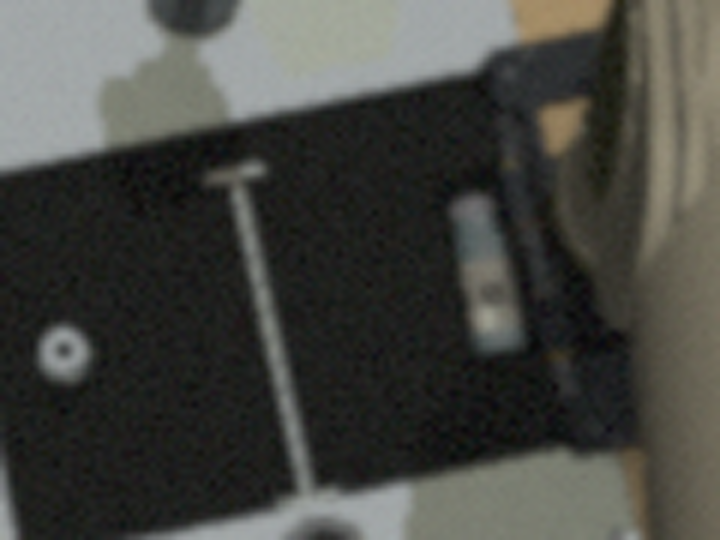

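```bash
python3 - <<'E'
import numpy as np
for k in 'aef':
    print(k);print(np.load(f"im_{k}.npz")['side'].astype(int).sum(2)[150:163,298:326]//3)
E
```

```text
a
[[177 176 176 176 176 176 176 176 176 176 176 175 176 175 176 175 175 175
  175 175 176 175 175 175 175 175 175 175]
 [176 176 176 176 176 176 175 176 176 176 176 176 176 176 176 176 176 175
  175 175 175 175 174 175 176 175 175 175]
 [176 176 176 176 176 176 176 176 176 176 176 176 175 176 175 175 176 176
  176 176 175 175 176 175 175 175 175 175]
 [176 176 176 176 176 176 175 176 176 175 175 175 176 175 175 175 175 175
  176 176 176 176 175 175 174 174 174 173]
 [176 176 176 176 175 175 174 174 174 173 173 174 173 173 173 173 173 170
  142 147 152 163 167 173 179 183 191 200]
 [148 161 164 167 175 180 187 191 199 210 212 214 215 226 227 228 228 228
  224 225 226 227 228 230 230 230 231 232]
 [224 226 227 228 229 229 230 230 230 228 190 191 192 191 156 157 158 158
  157 153 124 126 128 126 110 110 111 111]
 [156 127 128 128 126 110 109 107 106 102  80  78  78  78  61  62  65  65
   75  72  62  58  61  63  55  50  51  51]
 [ 67  66  63  50  50  48  80 101 100 111 176 211 211 202 123 164 117 136
  218 217 212 171 137 135  83  54  57  57]
 [131 204 196 106 108 139 142 144 143 147 195
[... 2771 characters left out ...]
103  78  79  79  77  67  74 101  40  40  42  56  53  53  47  51  49  49
   57  45  46  51  52  54  49  44  45  47]
 [ 55  50  49  42  42  42  77 107 107 108 137 140 142 135  86 113  83  92
  143 143 144 140 138 135  76  47  49  49]
 [ 91 136 131  98 107 139 146 148 147 143 157 164 165 159  85  69  65 122
  232 229 222 151 146 143  82  46  49  49]
 [103 158 152 145 142 148 152 153 152 147 159 169 169 168 160 161 160 172
  231 227 224 176 142 141  93  45  49  50]
 [106 164 156 147 141 142 140 140 140 137 154 167 165 166 166 168 167 173
  214 211 208 167 134 134  91  45  49  49]
 [104 160 156 133 128 130 132 127 123 124 148 187 169 187 188 182 133 153
  189 185 182 148 121 122  86  46  48  50]]
```

```bash
python3 - <<'E'
from meas import *
th=np.radians(11.7);d=np.array([np.cos(th),np.sin(th)]);n=np.array([-d[1],d[0]])
for uv in((306.5,148.3),(317,147.6),(306.5,155.7),(306.5,157.3),(317,155.8),(317,157.5)):
    P=S.on(uv,.01)[0];print(uv,(P[:2]@n).round(4),(P[:2]@d).round(4))
P=T.on((420,172),.006);print(P[0,:2]@n)
E
```

```text
(306.5, 148.3) -0.3775 0.5643
(317, 147.6) -0.3783 0.5296
(306.5, 155.7) -0.3401 0.5656
(306.5, 157.3) -0.3322 0.5659
(317, 155.8) -0.3369 0.5317
(317, 157.5) -0.3285 0.5322
-0.4167216559462638
```

Here the fingertips are seen at the mat's level beside the vial, side pixels (306,157) and (317,157), so they are about 1–2 mm above it. I'll raise 2 mm, approach, and make the first slow push.

>>> drive_tool(motion=[[-0.1, 0, 0, 0], [-0.2, 0, 0, 0], [-0.2, 0, -0.2, 0], [-0.2, 0, -0.5, 0], [-0.2, 0, -0.8, 0], [-0.2, 0, -1.1, 0], [-0.2, 0, -1.3, 0], [-0.2, 0, -1.5, 0], [-0.2, 0, -1.7, 0], [-0.2, 0, -1.9, 0], [-0.2, 0, -2.1, 0], [-0.2, 0, -2.3, 0], [-0.2, 0, -2.5, 0], [-0.2, 0, -2.7, 0], [-0.2, 0, -2.9, 0], [-0.2, 0, -3.1, 0], [-0.2, 0, -3.3, 0], [-0.2, 0, -3.4, 0], [-0.2, 0, -3.5, 0], [-0.2, 0, -3.5, 0]])

```text
time: 9.62
ee_pos: [0.5971, -0.185, -0.0009]
eef_rot: [0.447, 0.548, -0.447, 0.548]
ft_force: [0.0, -0.3, -0.1]
width: 0.0244
```

```bash
python3 look.py g;python3 st.py
```

```text
t 9.7167 p [ 0.5971 -0.1853 -0.0009] s,n 0.5471 -0.3025 yhead 11.66 x [ 0. -0. -1.] z [ 0.202 -0.979  0.   ] F [-0.04  0.61 -0.39] w 0.0249 q [ 0.57  0.56 -0.44  1.64  0.27  1.    0.24]
```

View pics/s_g.png

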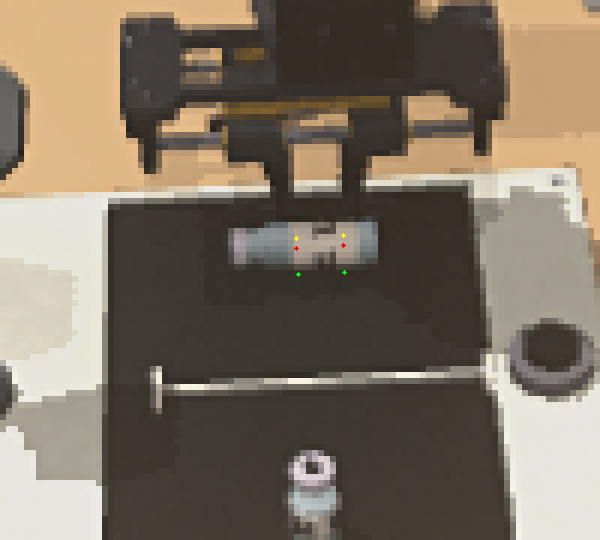

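View pics/t_g.png

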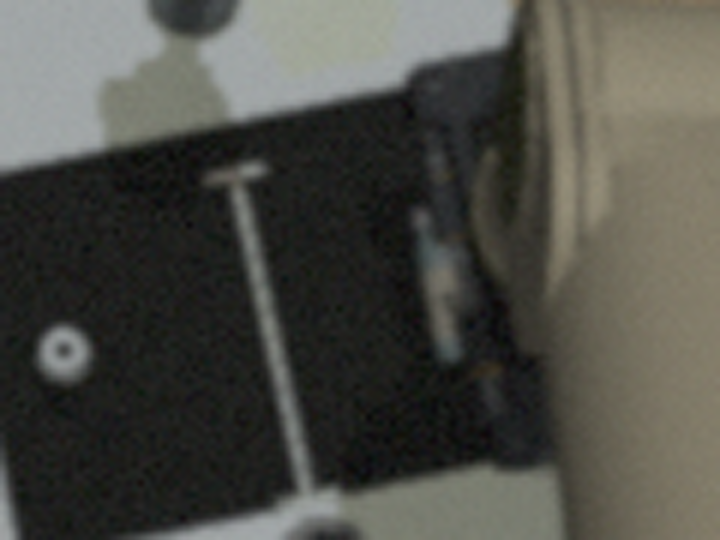

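```bash
cat > vial.py <<'E'
from meas import *
import sys
th=np.radians(11.7);d=np.array([np.cos(th),np.sin(th)]);n=np.array([-d[1],d[0]])
LN={'top':-.188,'side':-.1904}
def run(k,cams=('side',),th0=(85,)):
    D=np.load(f"im_{k}.npz")
    for cn in cams:
        cam=T if cn=='top' else S;g=D[cn].astype(np.float32).mean(2)
        # ortho patch of plane z=.0215 in (s,n) at 0.5 mm
        s=np.arange(.49,.63,.0005);w=np.arange(-.33,-.13,.0005)
        W,SS=np.meshgrid(w,s,indexing='ij')
        P=SS[...,None]*d+W[...,None]*n
        uv=cam.proj(np.c_[P.reshape(-1,2),np.full(W.size,.0215)]).astype(np.float32).reshape(*W.shape,2)
        o=cv2.remap(g,uv[...,0],uv[...,1],cv2.INTER_CUBIC)
        for t in th0:
            N,l,st,ce=cv2.connectedComponentsWithStats((o>t).astype(np.uint8))
            for i in range(1,N):
                if st[i,4]<1500:continue
                ys,xs=np.nonzero(l==i)
                # centre of width per column => axis fit
                cols=np.unique(xs);mid=np.array([ys[xs==c].min()+ys[xs==c].max() for c in cols])/2
                wid=np.array([np.ptp(ys[xs==c]) for c in cols])*.0005
                pf=np.polyfit(s[cols],w[0]+mid*.0005,1)
                sc=.5*(s[cols].min()+s[cols].max())
                print(k,cn,'thr',t,'s',s[cols].min().round(4),s[cols].max().round(4),'n at mid - line',((np.polyval(pf,sc)-LN[cn])*1e3).round(1),'mm; rel yaw',np.degrees(np.arctan(pf[0])).round(1),'wid',np.median(wid).round(4))
if __name__=="__main__":
    run(sys.argv[1],sys.argv[2].split(','),[float(x) for x in sys.argv[3].split(',')])
E
python3 vial.py a top,side 75,90; python3 vial.py g side 70,80,90
```

```text
a top thr 75.0 s 0.52 0.597 n at mid - line -109.1 mm; rel yaw -1.4 wid 0.0205
a top thr 75.0 s 0.49 0.6295 n at mid - line 1.0 mm; rel yaw -0.1 wid 0.0075
a top thr 90.0 s 0.5215 0.596 n at mid - line -109.3 mm; rel yaw -2.1 wid 0.0185
a top thr 90.0 s 0.49 0.624 n at mid - line 1.2 mm; rel yaw 0.1 wid 0.0055
a side thr 75.0 s 0.49 0.6295 n at mid - line -124.3 mm; rel yaw -1.6 wid 0.0415
a side thr 75.0 s 0.49 0.6295 n at mid - line 11.6 mm; rel yaw -0.1 wid 0.0085
a side thr 90.0 s 0.49 0.6295 n at mid - line -134.7 mm; rel yaw 0.1 wid 0.01
a side thr 90.0 s 0.517 0.595 n at mid - line -110.8 mm; rel yaw -1.7 wid 0.03
a side thr 90.0 s 0.49 0.6295 n at mid - line 11.4 mm; rel yaw -0.1 wid 0.0075
g side thr 70.0 s 0.49 0.5235 n at mid - line -134.3 mm; rel yaw -1.0 wid 0.011
g side thr 70.0 s 0.571 0.6295 n at mid - line -134.0 mm; rel yaw 0.4 wid 0.011
g side thr 70.0 s 0.5165 0.5955 n at mid - line -90.7 mm; rel yaw -1.3 wid 0.033
g side thr 70.0 s 0.49 0.6295 n at mid - line 11.6 mm; rel yaw -0.1 wid 0.0095
g side thr 80.0 s 0.571 0.6295 n at mid - line -134.4 mm; rel yaw 0.4 wid 0.0105
g side thr 80.0 s 0.517 0.595 n at mid - line -90.9 mm; rel yaw -1.6 wid 0.031
g side thr 80.0 s 0.49 0.6295 n at mid - line 11.5 mm; rel yaw -0.1 wid 0.008
g side thr 90.0 s 0.5715 0.6295 n at mid - line -134.7 mm; rel yaw 0.4 wid 0.01
g side thr 90.0 s 0.5175 0.5945 n at mid - line -91.1 mm; rel yaw -1.8 wid 0.0285
g side thr 90.0 s 0.49 0.6295 n at mid - line 11.4 mm; rel yaw -0.1 wid 0.0075
```

The side view shows the vial shifted 20 mm toward the line and still parallel to it. The fingers touch it low on its side, and the other objects haven't moved. I'll keep going slowly.

>>> drive_tool(motion=[[0, 0, -0.1, 0], [0, 0, -0.25, 0], [0, 0, -0.45, 0], [0, 0, -0.7, 0], [0, 0, -0.95, 0], [0, 0, -1.2, 0], [0, 0, -1.45, 0], [0, 0, -1.7, 0], [0, 0, -1.95, 0], [0, 0, -2.2, 0], [0, 0, -2.45, 0], [0, 0, -2.7, 0], [0, 0, -2.95, 0], [0, 0, -3.2, 0], [0, 0, -3.45, 0], [0, 0, -3.65, 0], [0, 0, -3.8, 0], [0, 0, -3.9, 0], [0, 0, -4.0, 0], [0, 0, -4.0, 0]])

```text
time: 11.38
ee_pos: [0.589, -0.1459, -0.0009]
eef_rot: [0.447, 0.548, -0.447, 0.548]
ft_force: [0.0, -0.4, -0.3]
width: 0.0246
```

```bash
python3 look.py i;python3 st.py; python3 vial.py i side 70,80,90
```

```text
t 11.4833 p [ 0.589  -0.1462 -0.0009] s,n 0.5471 -0.2626 yhead 11.65 x [ 0. -0. -1.] z [ 0.202 -0.979  0.   ] F [-0.32  0.65 -0.59] w 0.025 q [ 0.53  0.53 -0.46  1.69  0.27  0.98  0.18]
i side thr 70.0 s 0.518 0.5955 n at mid - line -50.7 mm; rel yaw -0.4 wid 0.0325
i side thr 70.0 s 0.49 0.6295 n at mid - line 11.6 mm; rel yaw -0.1 wid 0.009
i side thr 80.0 s 0.5185 0.595 n at mid - line -50.6 mm; rel yaw -0.9 wid 0.0305
i side thr 80.0 s 0.49 0.6295 n at mid - line 11.5 mm; rel yaw -0.1 wid 0.008
i side thr 90.0 s 0.519 0.5945 n at mid - line -50.7 mm; rel yaw -1.1 wid 0.0285
i side thr 90.0 s 0.49 0.6295 n at mid - line 11.4 mm; rel yaw -0.1 wid 0.0075
```

View pics/s_i.png

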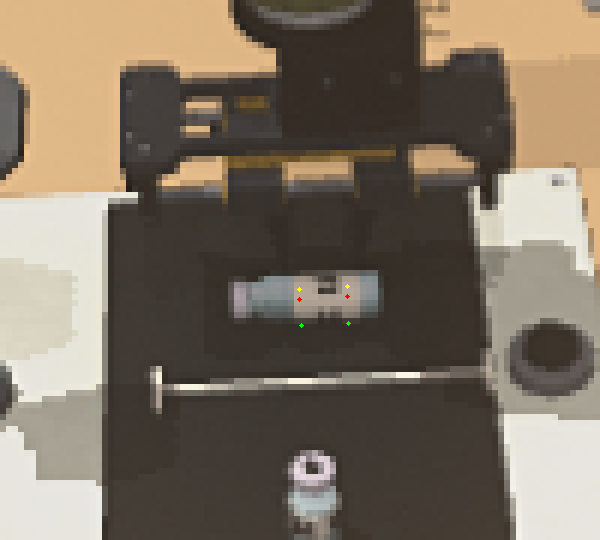

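The vial has moved exactly 40 mm and about 50 mm remain. Next is the third slow push.

>>> drive_tool(motion=[[0, 0, -0.1, 0], [0, 0, -0.25, 0], [0, 0, -0.5, 0], [0, 0, -0.8, 0], [0, 0, -1.1, 0], [0, 0, -1.4, 0], [0, 0, -1.7, 0], [0, 0, -2.0, 0], [0, 0, -2.3, 0], [0, 0, -2.6, 0], [0, 0, -2.9, 0], [0, 0, -3.2, 0], [0, 0, -3.5, 0], [0, 0, -3.75, 0], [0, 0, -4.0, 0], [0, 0, -4.2, 0], [0, 0, -4.35, 0], [0, 0, -4.45, 0], [0, 0, -4.5, 0], [0, 0, -4.5, 0]])

```text
time: 13.15
ee_pos: [0.5799, -0.102, -0.0009]
eef_rot: [0.447, 0.548, -0.447, 0.548]
ft_force: [0.2, -0.4, 0.2]
width: 0.0246
```

```bash
python3 look.py j;python3 st.py; python3 vial.py j side,top 70,80,90
```

```text
t 13.25 p [ 0.5799 -0.1021 -0.0009] s,n 0.5471 -0.2176 yhead 11.65 x [ 0. -0. -1.] z [ 0.202 -0.979  0.   ] F [-0.44  0.11  1.37] w 0.0251 q [ 0.48  0.5  -0.47  1.74  0.27  0.96  0.1 ]
j side thr 70.0 s 0.504 0.5955 n at mid - line -109.1 mm; rel yaw 1.2 wid 0.0062
j side thr 70.0 s 0.5945 0.6295 n at mid - line -86.6 mm; rel yaw 3.6 wid 0.0095
j side thr 70.0 s 0.49 0.6295 n at mid - line 3.2 mm; rel yaw 1.0 wid 0.0325
j side thr 80.0 s 0.49 0.6295 n at mid - line 3.2 mm; rel yaw 1.0 wid 0.0308
j side thr 90.0 s 0.49 0.6295 n at mid - line 3.1 mm; rel yaw 0.9 wid 0.0285
j top thr 70.0 s 0.49 0.6295 n at mid - line -83.5 mm; rel yaw -0.7 wid 0.1165
j top thr 80.0 s 0.49 0.6295 n at mid - line -85.0 mm; rel yaw 1.0 wid 0.114
j top thr 90.0 s 0.49 0.6295 n at mid - line -86.7 mm; rel yaw 3.2 wid 0.112
```

View pics/s_j.png

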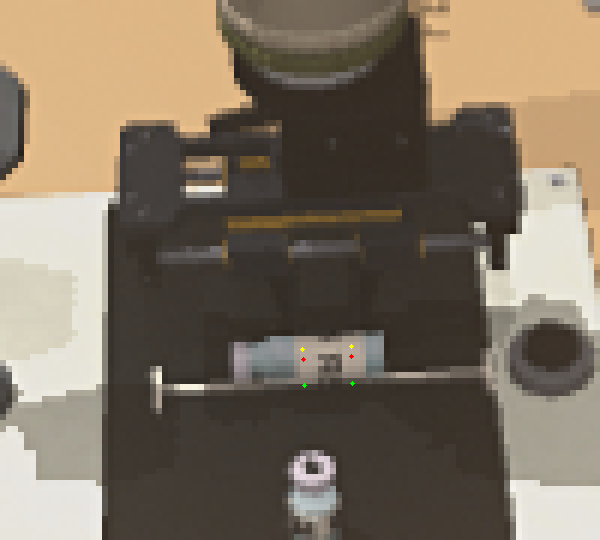

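View pics/t_j.png

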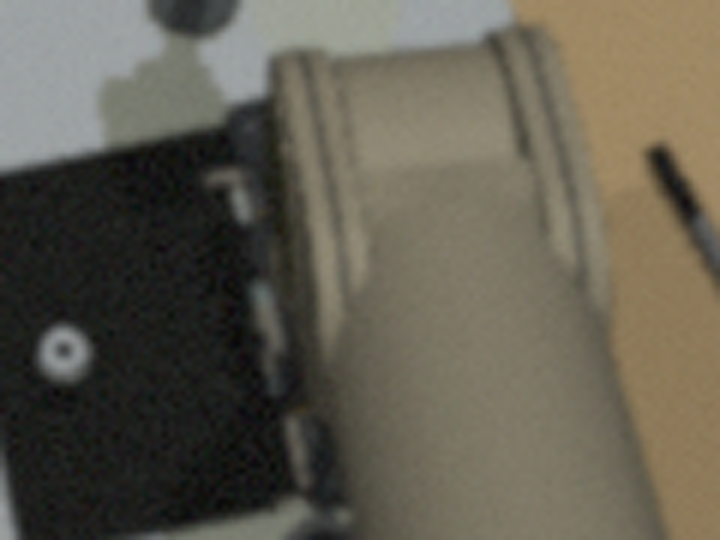

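The vial is about 5 mm short of the line in the side view and still parallel. I'll push a last 4.5 mm, then back off so the top camera can see it.

>>> drive_tool(motion=[[0, 0, -0.1, 0], [0, 0, -0.2, 0], [0, 0, -0.3, 0], [0, 0, -0.38, 0], [0, 0, -0.43, 0], [0, 0, -0.45, 0], [0, 0, -0.45, 0], [0, 0, -0.45, 0], [0, 0, -0.2, 0], [0, 0, 0.3, 0], [0, 0, 1.0, 0], [0, 0, 1.8, 0], [0, 0, 2.7, 0], [0, 0, 3.6, 0], [0, 0, 4.3, 0], [0, 0, 4.8, 0], [0, 0, 5.0, 0], [0, 0, 5.0, 0]])

```text
time: 14.75
ee_pos: [0.59, -0.1515, -0.001]
eef_rot: [0.447, 0.548, -0.447, 0.548]
ft_force: [0.6, 1.0, 0.7]
width: 0.0246
```

```bash
python3 look.py k;python3 st.py; python3 vial.py k side,top 70,80,90
```

```text
t 14.85 p [ 0.59   -0.1505 -0.001 ] s,n 0.5472 -0.267 yhead 11.68 x [-0.  0. -1.] z [ 0.202 -0.979 -0.   ] F [-0.24 -0.42  0.59] w 0.0251 q [ 0.53  0.53 -0.46  1.69  0.27  0.98  0.19]
k side thr 70.0 s 0.49 0.6295 n at mid - line 4.4 mm; rel yaw 0.5 wid 0.029
k side thr 80.0 s 0.49 0.6295 n at mid - line 4.3 mm; rel yaw 0.5 wid 0.0275
k side thr 90.0 s 0.49 0.6295 n at mid - line 4.1 mm; rel yaw 0.5 wid 0.0253
k top thr 70.0 s 0.49 0.6295 n at mid - line -118.3 mm; rel yaw -2.4 wid 0.049
k top thr 70.0 s 0.49 0.6295 n at mid - line -0.2 mm; rel yaw -0.2 wid 0.0168
k top thr 80.0 s 0.49 0.6295 n at mid - line -119.9 mm; rel yaw -0.8 wid 0.0438
k top thr 80.0 s 0.49 0.6295 n at mid - line -0.1 mm; rel yaw -0.2 wid 0.0145
k top thr 90.0 s 0.49 0.6295 n at mid - line -122.0 mm; rel yaw 1.3 wid 0.0385
k top thr 90.0 s 0.521 0.6245 n at mid - line -0.4 mm; rel yaw 1.0 wid 0.0145
```

View pics/s_k.png

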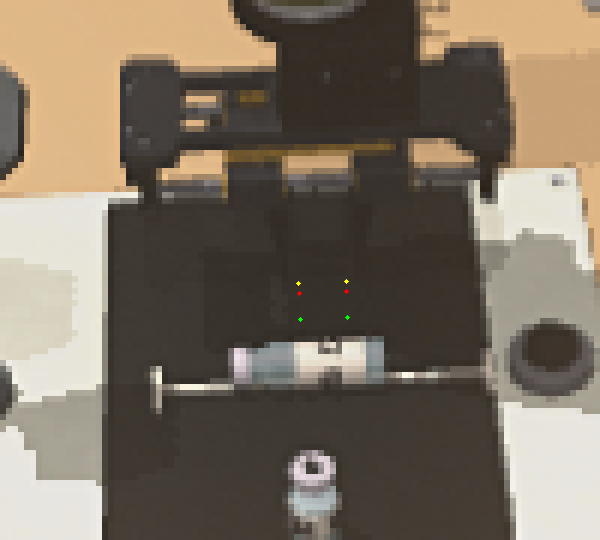

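View pics/t_k.png

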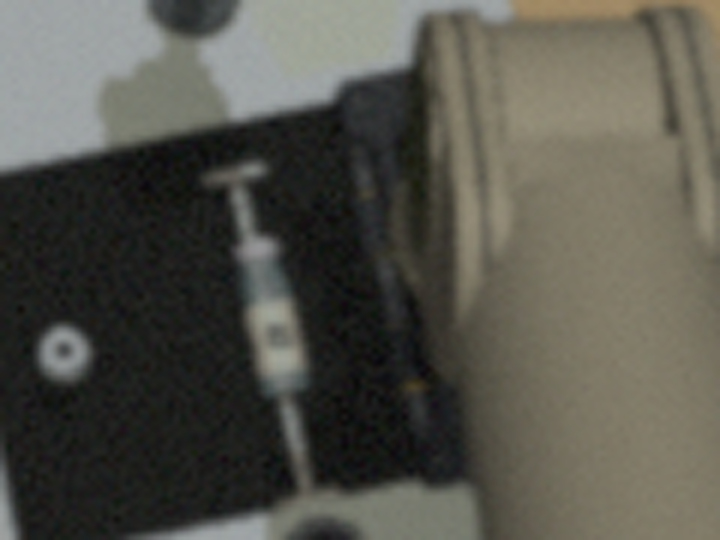

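```bash
cat > v2.py <<'E'
from meas import *
import sys
from vial import d,n,LN
from scipy.ndimage import gaussian_filter1d
k=sys.argv[1];D=np.load(f"im_{k}.npz")
for cam in(T,S):
    g=D[cam.n].astype(np.float32).mean(2);out=[]
    s=np.arange(.521,.5755,.0025);w=np.arange(-.025,.0251,.00025)+LN[cam.n]
    for sv in s:
        P=sv*d+np.outer(w,n);uv=cam.proj(np.c_[P,np.full(len(w),.0215)]).astype(np.float32)
        q=cv2.remap(g,uv[None,:,0],uv[None,:,1],cv2.INTER_CUBIC)[0]
        gr=np.gradient(gaussian_filter1d(q,4));a,b=w[gr.argmax()],w[gr.argmin()]
        out.append(((a+b)/2-LN[cam.n],b-a))
    o=np.array(out)*1e3
    pf=np.polyfit(s-.548,o[:,0],1)
    print(cam.n,'mids',o[:,0].round(1),'wid',np.median(o[:,1]).round(1),'centre med',np.median(o[:,0]).round(2),'yaw',np.degrees(pf[0]/1e3).round(2))
E
python3 v2.py k
```

```text
top mids [ 0.5  0.3 -0.4 -0.4 -1.1 -0.2  0.  -0.2 -1.  -1.5 -1.7 -1.7 -0.9 -0.7
 -0.9 -0.4 -0.5 -1.1 -1.9 -2.4 -3.1 -2.1] wid 23.4 centre med -0.87 yaw -2.37
side mids [ -1.1  -0.9   0.   -0.9  -0.9  -0.6  -0.7  -0.6  -1.6  -6.6 -13.7  -9.4
  -0.1  -2.2  -1.1  -1.2  -1.5  -1.2  -1.7  -1.7  -1.9  -2. ] wid 30.5 centre med -1.25 yaw -1.06
```

```bash
python3 - <<'E'
from meas import *
from vial import d,n,LN
from scipy.ndimage import gaussian_filter1d
D=np.load("im_k.npz")
for cam in(T,S):
    g=D[cam.n].astype(np.float32).mean(2)
    # ortho blow-up, s right, n up
    s=np.arange(.46,.64,.0003);w=np.arange(.03,-.03,-.0003)+LN[cam.n]
    W,SS=np.meshgrid(w,s,indexing='ij')
    ims=[]
    for z in(.01,.0215):
        P=SS[...,None]*d+W[...,None]*n
        uv=cam.proj(np.c_[P.reshape(-1,2),np.full(W.size,z)]).astype(np.float32).reshape(*W.shape,2)
        o=cv2.remap(D[cam.n],uv[...,0],uv[...,1],cv2.INTER_CUBIC)[:,:,::-1].copy()
        o[100,:]=(0,0,255);o[100-38,::4]=(0,255,0);o[100+38,::4]=(0,255,0);ims.append(o)
    cv2.imwrite(f"pics/ortho_{cam.n}_k.png",np.vstack(ims))
    print(cam.n)
    for a,b in((.521,.538),(.54,.556),(.556,.568),(.586,.594)):
        q=0
        for sv in np.arange(a,b,.001):
            w=np.arange(-.03,.03,.00025)+LN[cam.n];P=sv*d+np.outer(w,n)
            uv=cam.proj(np.c_[P,np.full(len(w),.0215)]).astype(np.float32)
            q=q+cv2.remap(g,uv[None,:,0],uv[None,:,1],cv2.INTER_CUBIC)[0]
        q=q/len(np.arange(a,b,.001));gr=np.gradient(gaussian_filter1d(q,4))
        print(a,b,'edges',((w[gr.argmax()]-LN[cam.n])*1e3).round(2),((w[gr.argmin()]-LN[cam.n])*1e3).round(2))
E
```

```text
top
0.521 0.538 edges -11.75 11.5
0.54 0.556 edges -13.0 10.75
0.556 0.568 edges -12.25 10.75
0.586 0.594 edges -11.0 9.0
side
0.521 0.538 edges -16.25 14.75
0.54 0.556 edges -16.25 3.25
0.556 0.568 edges -16.75 14.0
0.586 0.594 edges -14.75 11.75
```

View pics/ortho_top_k.png

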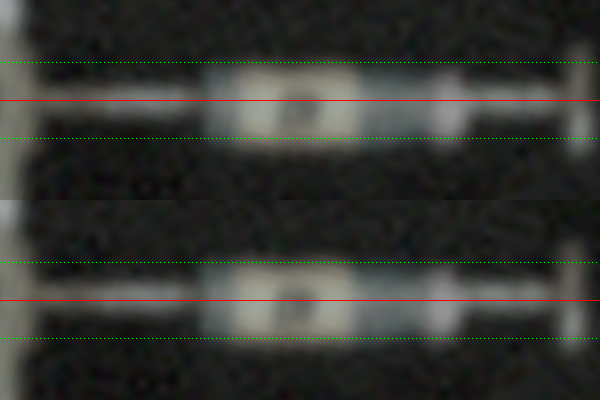

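View pics/ortho_side_k.png

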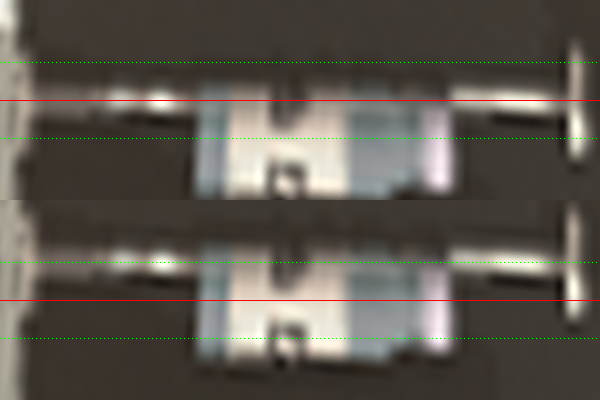

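Both views agree: the vial is centred about 0.9 mm to the right of the line, turned about −0.9°, and well between the ticks. I'll nudge it 1 mm further with +1° of yaw, then back off and lift.

>>> drive_tool(motion=[[0, 0, -0.5, -0.1], [0, 0, -1.4, -0.2], [0, 0, -2.4, -0.2], [0, 0, -3.4, -0.2], [0, 0, -4.2, -0.2], [0, 0, -4.8, -0.2], [0, 0, -5.15, -0.2], [0, 0, -5.3, -0.2], [0, 0, -5.4, -0.2], [0, 0, -5.47, -0.2], [0, 0, -5.52, -0.2], [0, 0, -5.55, -0.2], [0, 0, -5.55, -0.2], [0, 0, -5.55, -0.2], [0, 0, -5.4, -0.2], [0, 0, -5, -0.2], [0, 0, -4, -0.2], [0, 0, -2.5, -0.2], [0, 0, -1, -0.1], [0, 0, 0, 0]])

```text
time: 16.52
ee_pos: [0.5901, -0.1547, -0.001]
eef_rot: [0.447, 0.547, -0.448, 0.548]
ft_force: [0.3, 0.7, -0.3]
width: 0.025
```

```bash
python3 look.py l;python3 st.py;sed -i 's/"im_k.npz"/f"im_{sys.argv[1]}.npz"/' v2.py; cat > v3.py <<'E'
from meas import *
from vial import d,n,LN
from scipy.ndimage import gaussian_filter1d
D=np.load(f"im_{sys.argv[1]}.npz")
for cam in(T,S):
    g=D[cam.n].astype(np.float32).mean(2)
    for a,b in((.521,.538),(.54,.556),(.556,.568),(.586,.594)):
        q=0
        for sv in np.arange(a,b,.001):
            w=np.arange(-.03,.03,.00025)+LN[cam.n];P=sv*d+np.outer(w,n)
            uv=cam.proj(np.c_[P,np.full(len(w),.0215)]).astype(np.float32)
            q=q+cv2.remap(g,uv[None,:,0],uv[None,:,1],cv2.INTER_CUBIC)[0]
        q=q/len(np.arange(a,b,.001));gr=np.gradient(gaussian_filter1d(q,4))
        e=(w[gr.argmax()]-LN[cam.n])*1e3,(w[gr.argmin()]-LN[cam.n])*1e3
        print(cam.n,a,b,'edges',np.round(e,2),'mid',round(sum(e)/2,2))
E
python3 v3.py l
```

```text
t 16.6167 p [ 0.59   -0.1547 -0.0011] s,n 0.5464 -0.2711 yhead 11.38 x [-0.    -0.001 -1.   ] z [ 0.197 -0.98   0.001] F [ 0.38 -0.15 -0.28] w 0.0248 q [ 0.54  0.54 -0.45  1.69  0.27  0.98  0.19]
top 0.521 0.538 edges [-11.25  12.5 ] mid 0.63
top 0.54 0.556 edges [-11.75  12.  ] mid 0.13
top 0.556 0.568 edges [-11.25  11.75] mid 0.25
top 0.586 0.594 edges [-9.5 10.5] mid 0.5
side 0.521 0.538 edges [-14.75  14.75] mid 0.0
side 0.54 0.556 edges [-16.   6.] mid -5.0
side 0.556 0.568 edges [-16.5  15.5] mid -0.5
side 0.586 0.594 edges [-14.5  12.5] mid -1.0
```

View pics/t_l.png

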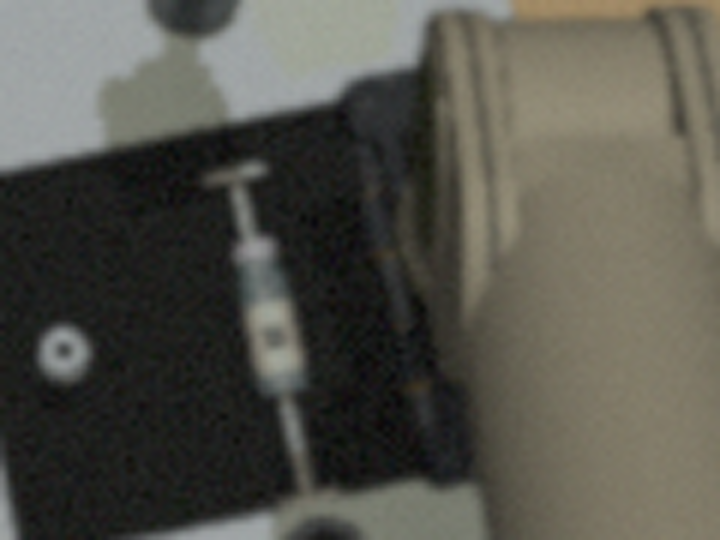

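The vial is now centred within about 0.5 mm in both views, with its yaw near zero. Next I lift, close the fingers and move over the key.

>>> drive_tool(motion=[[-0.6, 0, 0, 0], [-2, 0, 0, 0], [-4, 0, 0, 0], [-6, 0, 0, 0], [-7.8, 0, 0, 0], [-9, -0.4, -0.3, 0], [-9.6, -1.2, -0.9, 0], [-10, -2.4, -1.8, 0], [-10, -3.8, -2.8, 0], [-10, -5.3, -4, 0], [-10, -6.8, -5.1, 0], [-10, -8.2, -6.1, 0], [-10, -9.4, -7, 0], [-10, -10.3, -7.7, 0], [-10, -10.8, -8.1, 0], [-10, -11, -8.25, 0], [-10, -11, -8.25, 0], [-10, -11, -8.25, 0]], grip=255, force=10)

```text
time: 18.12
ee_pos: [0.466, -0.0925, 0.0993]
eef_rot: [0.447, 0.548, -0.447, 0.548]
ft_force: [-0.0, -0.7, -1.2]
width: 0.0006
```

>>> drive_tool(motion=[[0.5, 0, 0, 0], [1.5, 0, 0, 0], [2.8, 0, 0, 0], [4.1, 0, 0, 0], [5.2, 0, 0, 0], [5.8, 0, 0, 0], [6, 0, 0, 0], [6, 0, 0, 0]])

```text
time: 18.78
ee_pos: [0.4654, -0.0922, 0.0385]
eef_rot: [0.447, 0.549, -0.447, 0.548]
ft_force: [0.6, -0.5, -0.5]
width: 0.0005
```

```bash
python3 look.py m;python3 st.py; python3 v3.py m
```

```text
t 18.8833 p [ 0.466  -0.0924  0.0394] s,n 0.4376 -0.185 yhead 11.66 x [ 0.001 -0.    -1.   ] z [ 0.202 -0.979  0.   ] F [-0.79 -0.62  0.35] w 0.0004 q [ 0.6   0.22 -0.54  2.01  0.14  0.95  0.19]
top 0.521 0.538 edges [-6.5   5.75] mid -0.37
top 0.54 0.556 edges [-11.25  11.25] mid 0.0
top 0.556 0.568 edges [-11.25  12.  ] mid 0.38
top 0.586 0.594 edges [-9.75 10.  ] mid 0.13
side 0.521 0.538 edges [-14.75  14.75] mid 0.0
side 0.54 0.556 edges [-16.   6.] mid -5.0
side 0.556 0.568 edges [-16.5  15.5] mid -0.5
side 0.586 0.594 edges [-14.5  12.5] mid -1.0
```

View pics/s_m.png

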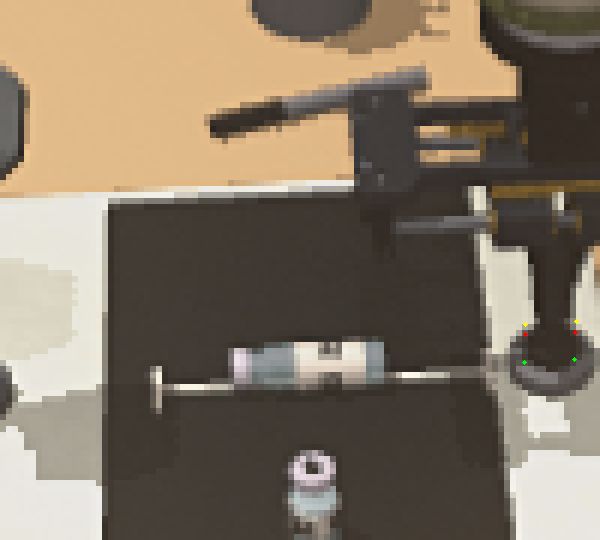

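The closed fingers hang over the key at side pixel (352,177), and the vial hasn't moved. I'll shift 3 mm to the key's centre and descend.

>>> drive_tool(motion=[[0.2, -0.05, 0.15, 0], [0.6, -0.1, 0.3, 0], [1, -0.1, 0.3, 0], [1.4, -0.1, 0.3, 0], [1.7, -0.1, 0.3, 0], [1.9, -0.1, 0.3, 0], [2.0, -0.1, 0.3, 0], [2.0, -0.1, 0.3, 0], [2.0, -0.1, 0.3, 0]])

```text
time: 19.63
ee_pos: [0.4653, -0.0955, 0.0191]
eef_rot: [0.447, 0.548, -0.447, 0.548]
ft_force: [0.6, -0.1, -0.3]
width: 0.0005
```

```bash
python3 st.py; python3 look.py n
```

```text
t 19.6333 p [ 0.4653 -0.0955  0.0191] s,n 0.4362 -0.1878 yhead 11.66 x [ 0. -0. -1.] z [ 0.202 -0.979  0.   ] F [ 0.62 -0.11 -0.28] w 0.0005 q [ 0.59  0.25 -0.53  2.02  0.16  0.91  0.18]
```

View pics/s_n.png

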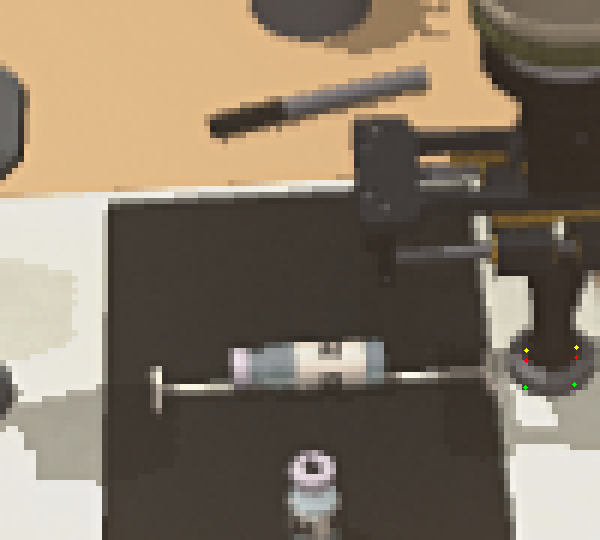

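Now I step down in small increments, watching the force.

>>> drive_tool(motion=[[0.1, 0, 0, 0], [0.2, 0, 0, 0], [0.3, 0, 0, 0], [0.3, 0, 0, 0]])

```text
time: 20.07
ee_pos: [0.4651, -0.0955, 0.0158]
eef_rot: [0.447, 0.548, -0.447, 0.548]
ft_force: [-0.6, 0.1, 0.3]
width: 0.0004
```

>>> drive_tool(motion=[[0.1, 0, 0, 0], [0.2, 0, 0, 0], [0.2, 0, 0, 0]])

```text
time: 20.32
ee_pos: [0.4653, -0.0955, 0.014]
eef_rot: [0.447, 0.548, -0.447, 0.548]
ft_force: [0.1, 0.3, 2.9]
width: 0.0003
```

>>> drive_tool(motion=[[0.1, 0, 0, 0], [0.2, 0, 0, 0], [0.2, 0, 0, 0]])

```text
time: 20.57
ee_pos: [0.4653, -0.0955, 0.012]
eef_rot: [0.447, 0.548, -0.447, 0.548]
ft_force: [-1.1, 0.6, 3.1]
width: 0.0004
```

>>> drive_tool(motion=[[0.05, 0, 0, 0], [0.1, 0, 0, 0], [0.1, 0, 0, 0]])

```text
time: 20.82
ee_pos: [0.4653, -0.0955, 0.0111]
eef_rot: [0.447, 0.548, -0.447, 0.548]
ft_force: [-1.3, 0.7, 3.7]
width: 0.0006
```

>>> drive_tool(motion=[[0.05, 0, 0, 0], [0.1, 0, 0, 0], [0.1, 0, 0, 0]])

```text
time: 21.07
ee_pos: [0.4653, -0.0955, 0.0101]
eef_rot: [0.447, 0.548, -0.447, 0.548]
ft_force: [-1.2, -0.0, 3.9]
width: 0.0006
```

>>> drive_tool(motion=[[0.05, 0, 0, 0], [0.1, 0, 0, 0], [0.1, 0, 0, 0]])

```text
time: 21.32
ee_pos: [0.4653, -0.0955, 0.0097]
eef_rot: [0.447, 0.548, -0.447, 0.548]
ft_force: [-3.7, 0.1, 13.5]
width: 0.0007
```

The force jumped to 13.5 N and the arm stopped moving, so the key is on its hard stop. I'll hold a moment, then release and lift away.

>>> drive_tool(motion=[[0, 0, 0, 0], [0, 0, 0, 0], [0, 0, 0, 0], [-0.3, 0, 0, 0], [-0.8, 0, 0, 0], [-1.6, 0, 0, 0], [-3, 0, 0, 0], [-5, 0, 0, 0], [-7, 0, 0, 0], [-9, 0, 0, 0], [-11, 0, 0, 0], [-12.5, 0, 0.5, 0], [-13.5, 0, 2, 0], [-14, 0, 4.5, 0], [-14, 0, 7.5, 0], [-14, 0, 10.5, 0], [-14, 0, 13, 0], [-14, 0, 14.5, 0], [-14, 0, 15, 0], [-14, 0, 15, 0]])

```text
time: 22.98
ee_pos: [0.4954, -0.2426, 0.1489]
eef_rot: [0.447, 0.548, -0.447, 0.548]
ft_force: [-0.2, 1.1, 0.1]
width: 0.0002
```

```bash
python3 st.py; python3 crop.py p; python3 v3.py p; python3 v3.py l|head -0
```

```text
t 22.9833 p [ 0.4954 -0.2426  0.1489] s,n 0.4359 -0.3381 yhead 11.6 x [-0.     0.001 -1.   ] z [ 0.201 -0.98  -0.001] F [-0.16  1.1   0.07] w 0.0002 q [ 0.75  0.24 -0.43  1.71  0.11  1.21  0.49]
top 0.521 0.538 edges [-11.    12.25] mid 0.63
top 0.54 0.556 edges [-11.75  12.  ] mid 0.13
top 0.556 0.568 edges [-11.5   11.75] mid 0.13
top 0.586 0.594 edges [-9.75  9.5 ] mid -0.12
side 0.521 0.538 edges [-14.75  14.75] mid 0.0
side 0.54 0.556 edges [-16.   6.] mid -5.0
side 0.556 0.568 edges [-16.5   15.25] mid -0.62
side 0.586 0.594 edges [-14.5  12.5] mid -1.0Exception ignored on flushing sys.stdout:
BrokenPipeError: [Errno 32] Broken pipe
```

View pics/topc_p.png

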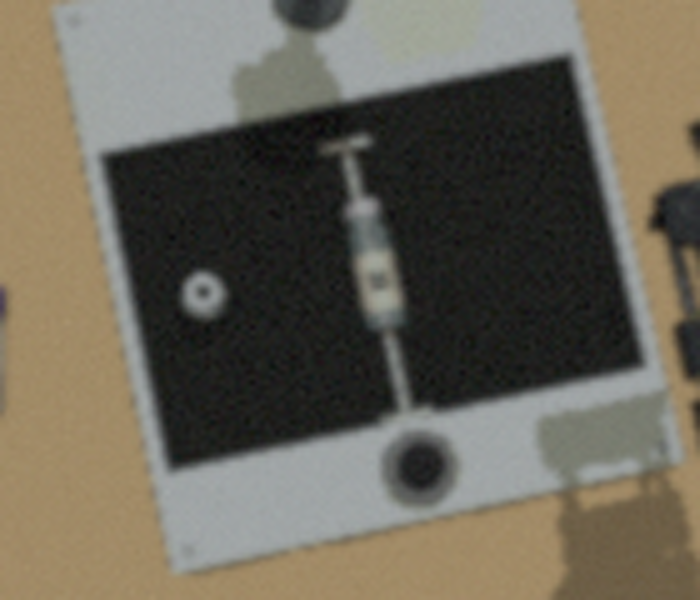

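View pics/sidec_p.png

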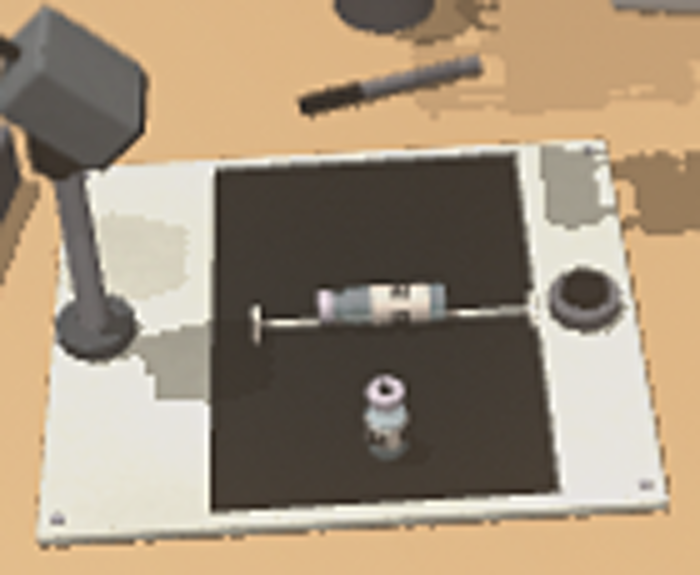

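In the final views the vial lies on the line, crop (363,205) to (390,325). The key at (420,467) is up, and the short vial (203,294) and marker are where they were. The arm is clear, so I'll hand the job in.

```bash
python3 -c "
from bench import r
print(r.close_job())"
```

```text
the job is handed in; nothing more can be done
None
```

I rolled the vial about 110 mm onto the white line with slow two-finger pushes. I then pressed the read key to its hard stop, let it go, backed the arm clear and handed the job in at about 23 s.

**Vial:** it lies between the end ticks. The top view puts its centre within about 0.6 mm of the line. The side view puts it 0 to 1 mm to the right. Its tilt is under about 1°.

**Key:** resistance began with the reported TCP at about 0.015 m. The force stayed at 3–4 N over the travel, then jumped to 13.5 N at the stop. The last pictures show the key up again.

**Other objects:** the short vial and marker look unmoved in the last pictures. I did not take fresh measurements of the other bystanders.

**Checks that disagreed:**
- **Fingertips:** they were not 19 mm ahead of the reported TCP. The pictures, the probing beside the vial and the key contact all put them about 15 mm behind it, so I worked to that height instead.
- **Line position:** the two cameras differ by about 2.5 mm across the line, close to the stated calibration error. I therefore judged the vial against the line within each picture.
- **Side-view label reading:** one side-view reading (−5 mm, over the label's dark print) disagreed with all the others. I took it as an edge-detection error.

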